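Load the reference disc into the infrared spectrometer

TASK

Lift the bar of the black tray so that it tips and the loose steel disc slides all the way into the narrow spout against its pins, then lower the tray until it is level again and let go of it. Pick the disc out of the spout and lay it gently, flat and centred, on the spectrometer's pedestal, then swing the press arm round as far as it goes, so that its foot stands over the disc. Do not drop the disc on the bench, and leave the vial and the jar where they stand.

Things in the scene. Friction and masses are not known exactly. Their poses are not given: they have to be found in the camera images.
- disc: Polished steel reference disc, 34 mm diameter, 4 mm thick, 28 g; the only small disc lying loose in the black tray. Origin at the centre of its underside, z is its flat axis. Slippery on the tray: it slides once the tray is tipped some 9 to 20 degrees (more than 25 is not needed).
- tray_stand: Fixed dark steel stand of the tipping tray. Origin on the bench under the middle of the hinge; +x points from hinge to lifting bar, -x to the spout, y along the hinge. Base plate 8 mm high, from 20 mm before the hinge (spout side) to 130 mm behind, nothing under the spout beyond it. Two hinge cheeks, 18 mm long in x, stand 73 mm either side of the middle, to 58 mm above the bench.
- tray_hinge (a point): Middle of the tray's level hinge axis, at the floor level of the tray, 50 mm above the bench. The black tray: floor 4 mm thick, 136 mm wide, from the hinge to 115 mm towards the bar, walls 10 mm high; two walls converge to a 37 mm wide throat at the hinge.
- tray_bar (a point): Middle of the tray's steel lifting bar: round, 12 mm thick, 92 mm long, parallel to the hinge, on two thin struts 42 mm either side of the middle. With the tray level it is 150 mm from the hinge axis horizontally and 30 mm above it (80 mm above the bench); it moves on an arc about the hinge. The tray's end wall, its top 60 mm above the bench, is 35 mm from it towards the hinge.
- tray_spout (a point): Spot on the tray floor under the disc's centre when it has slid home into the spout: 28 mm beyond the hinge, 50 mm above the bench with the tray level. Beyond the throat the floor is an open tongue, 20 mm wide, 52 mm long, with two 10 mm high pins at its end that stop the disc. The disc overhangs both sides and can be gripped by its left and right edges (along the stand's y), free space below.
- tray (a joint): Tilt of the tray about its hinge, in rad: 0 level (at rest), growing as the bar is lifted and the spout dips, end stop at 0.6. Damped: it needs about 2 N to lift slowly and sinks back slowly by its own weight when let go.
- spectrometer: Fixed white bench spectrometer with a blue front, 175 by 200 mm, its flat top 55 mm above the bench. Origin on the bench right under the pedestal; +x points from the pedestal to the press arm's pivot. The front edge is 55 mm before the pedestal.
- pedestal_top (a point): Centre of the flat top of the round steel pedestal, 22 mm diameter, standing 30 mm above the spectrometer's top (85 mm above the bench). The disc, being wider, overhangs it by 6 mm all round.
- press_pivot (a point): Point on the upright pivot axis of the press arm, 80 mm behind the pedestal (along the spectrometer's +x), 106 mm above the bench. The post there is 26 mm thick, to 115 mm above the bench.
- press_knob (a point): Middle of the upright black knob on the press arm's free end: a cylinder 16 mm thick, 25 mm high (112 to 137 mm above the bench), 80 mm from the pivot axis. The arm below it is 16 mm wide, 12 mm high; the press foot under the knob ends 95 mm above the bench, so it passes 6 mm over a disc on the pedestal.
- press_arm (a joint): Turn of the press arm about its upright pivot, in rad: 0 parked to the side (the spectrometer's -y side), growing clockwise seen from above; end stop at 1.35, where the knob and foot stand right over the pedestal. Stays where it is left; about 1 N at the knob moves it.
- vial: Small capped glass vial standing on the bench between the two fixtures, 22 mm diameter, 45 mm high; not needed, leave it. Origin at the centre of its underside.
- jar: Capped amber glass jar standing on the bench farther out, 48 mm diameter, 65 mm high; not needed, leave it. Origin at the centre of its underside.

How it is judged:
On the way, in this order (a step that is already met when the one before it is completed fails the run):
1. the tray is tipped and the disc has slid home in its spout (value of joint tray above 0.15 rad and distance between disc and tray_spout below 0.009 m), for 0.1 s.
2. the tray is level again and let go, the disc still home in the spout (value of joint tray below 0.04 rad and contact force between the fingers and tray_stand below 0.1 N and distance between disc and tray_spout below 0.009 m), for 0.1 s.
3. the disc lies flat and centred on the pedestal, let go, the press arm not yet over it (horizontal distance between disc and pedestal_top below 0.006 m and z of disc in the frame of pedestal_top between -0.003 and 0.003 m and angle between disc's own z axis and vertical below 0.1 rad and contact force between the fingers and disc below 0.05 N and value of joint press_arm below 0.9 rad), for 0.2 s.
At the end, for the whole second after the job is handed in: The disc lies at rest, flat on the pedestal (within 3 mm in height, 0.1 rad) and centred within 6 mm; the press arm is swung over it to within 0.08 rad of its stop (1.35 rad); the tray is level (below 0.04 rad) (horizontal distance between disc and pedestal_top below 0.006 m and z of disc in the frame of pedestal_top between -0.003 and 0.003 m and angle between disc's own z axis and vertical below 0.1 rad and value of joint press_arm above 1.27 rad and value of joint tray below 0.04 rad and linear speed of disc below 0.02 m/s); the robot touches nothing.
It fails at once if the disc falls to the bench (its underside below 20 mm) (height (world z) of disc below 0.02 m).
It fails at once if the vial or the jar is moved more than 30 mm (distance of any of vial, jar from where it was at the start of the episode above 0.03 m).
It fails at once if the disc is let fall on the pedestal (moving faster than 0.4 m/s near it with no finger on it, a drop of over 8 mm) (horizontal distance between disc and pedestal_top below 0.03 m and linear speed of disc above 0.4 m/s and contact force between the fingers and disc below 0.05 N).
It also fails if it takes over 67 s, if anything falls off the work surface, if the arm or the gripper's body presses on something with over 40 N, if the wrist force passes 120 N, or if a joint passes its speed limit or range.

ROBOT

A 6-joint arm with a two-finger parallel gripper is mounted at the origin on the work surface. World frame = base frame: x ahead of the robot, y to its left, z up, the work surface at z = 0. Lengths are in m, angles in rad, forces in N, time in s.
With the tool pointing down it reaches from about 0.15 to 0.775 m from the base axis. Payload 6.1 kg.
Tool frame: the origin (TCP) lies at the very end of the fingers, on their centre line; the grasp point (between the pads) lies 19 mm behind it (grip_depth is the distance from the TCP to the grasp point, in m); z points along the fingers, x is the direction in which the jaws open and shut, and the axes are right-handed (so a half turn about z gives the same grasp; the last joint's range is limited). The gripper opens to 85 mm and grips with 20 to 120 N. Pads are 22 mm wide; open, the fingers measure 114 mm over their backs; the gripper's body (76 mm by 85 mm) begins 54 mm behind the grasp point. The pads swing forward as they close: fully open they stand 13 mm farther back than shut.
Start: joints at [-1.169, 0.126, -0.04, 1.405, 0, 1.571], TCP at [0.205, -0.483, 0.231] pointing down, gripper open.
Joint ranges: [-2.72, 2.72], [-0.95, 1.95], [-1.27, 1.35], [-1.78, 2.02], [-1.46, 1.47], [-3.14, 3.14]. Speed limits (rad/s): [2.39, 2.39, 3.01, 3.14, 3.14, 3.14].

INTERFACE

Orientations are given as a rotation vector (axis times angle).
In Python, from cell import * gives the robot as it stands.
- The arm moves only by the tool drive_tool, never from a script. Its argument "rows" is a list of rows, each a list of 5 numbers: the shift along the tool's x, y, z in m, then the turn about the tool's z in degrees, then the opening, from 0 (shut) to 1 (fully open). A call has 1 to 8 rows; each row shifts and turns the commanded pose from where the row before left it, along the tool's axes as they then stand; what a row does not reach is not made up. A row lasts 1/12 s, in which the tool goes at most 41.7 mm and 7.16 degrees, less where a joint would pass 70% of its speed; a pose out of reach is approached as far as the arm can. A call is refused whole if a number of a shift passes 0.0417 or a number of a turn 7.16, either way. A call with a gripper value outside its range is refused whole. The fingers move at their own pace and stop on an object; "grip_force" is the grip in N (left out, the last holds). Time passes only in rows, so rows that do not move let the fingers close. It gives the time, the measured TCP pose, the force and the opening at its end, in the units of the state.
- state(): the state, without advancing time (a new reading comes with each control period).
- camera(name): name is "scene" or "top"; returns a dict with "image" (480x640x3 uint8, red, green, blue), "depth" (480x640 float32, m along the optical axis (not along the pixel's ray), 0 where there is no reading), "fx", "fy", "cx", "cy" (pixels), "rvec" (rotation vector, rad) and "tvec" (3), from world to camera coordinates, as OpenCV has them. Camera axes: x right, y down, z forward; pixel columns grow to the right and rows downward; lengths in m; the calibration is good to about 2 mm. A picture is of the moment at which its call begins.
- hand_in(): hands the job in, once; it reports no verdict.
The state is a dict: "t": time; "q": joint angles; "qd": joint speeds; "effort": joint torques, N m; "ee_pos": TCP position; "ee_rot": TCP orientation; "contact_force": force on the tool from outside, world axes, zero at the start; "moment": the same for the moment, N m; "finger_gap": finger opening in m.
Only numpy, scipy, OpenCV 4.12 (cv2) and the standard library are available. Lean on these libraries where they do the work, as an engineer would, in place of code of your own. Each camera call takes 0.05 s, during which the arm holds its last target.

## Working session

There is one attempt and no reset: what is moved stays moved. The work goes in short steps, Python scripts to look and compute and a tool call to move; the robot and the scene stay as the last step left them, time stands still between calls to the robot, and variables do not carry over. Pictures are saved under pics/ and viewed, and the job is handed in when it is done.

Besides the shell and the picture viewer there is one more tool, called after "Request:" as name([rows], argument=value, ...), one row to a line, values as JSON. drive_tool: Moves the arm, as the interface text tells. Its arguments: {"type":"object","properties":{"rows":{"type":"array","items":{"type":"array","items":{"type":"number"}}},"grip_force":{"type":"number"}},"required":["rows"]}

```bash
ls; mkdir -p pics
python3 - <<'E'
from cell import *
import cv2
s=state();print(s)
for n in("scene","top"):
    c=camera(n);cv2.imwrite(f"pics/{n}0.png",c["image"][:,:,::-1]);print(n,c["fx"],c["fy"],c["cx"],c["cy"],c["rvec"],c["tvec"])
E
```

```text
pics
{'t': 0.0, 'q': array([-1.16901603e+00,  1.26442728e-01, -4.06200655e-02,  1.40537241e+00,
       -2.64415441e-05,  1.57082176e+00]), 'qd': array([-4.04531617e-04, -7.52080930e-04,  4.39887829e-04,  6.58016264e-05,
        2.38772855e-03,  1.28080139e-05]), 'effort': array([ 2.23425042e-03, -4.35912144e+01,  3.52924347e+01,  1.73891208e-02,
        2.69056609e-04,  1.28677544e-05]), 'ee_pos': array([ 0.20514322, -0.48283108,  0.23049003]), 'ee_rot': array([-2.61927851e+00,  1.73304277e+00,  2.16928511e-03]), 'contact_force': array([ 0.14972972, -0.16484402, -0.32474653]), 'moment': array([ 0.02510157,  0.05114242, -0.02868992]), 'finger_gap': 0.08579455411273351}
scene 607.5238702280174 607.5238702280174 324.54358917360014 238.75091430228153 [ 1.11213873  2.1609897  -1.14023551] [ 0.35022012 -0.16729906  1.33606964]
top 535.4697966416005 535.4697966416005 322.4646587685651 243.06006491558054 [ 2.11297285 -2.14023729  0.1188958 ] [0.00889093 0.60933459 0.94112421]
```

View pics/scene0.png

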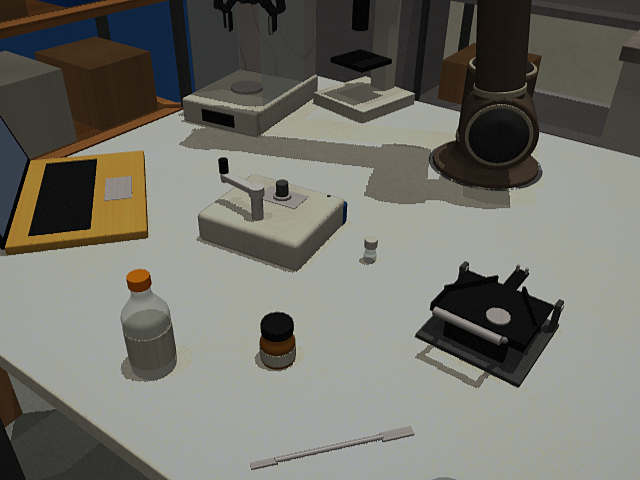

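View pics/top0.png

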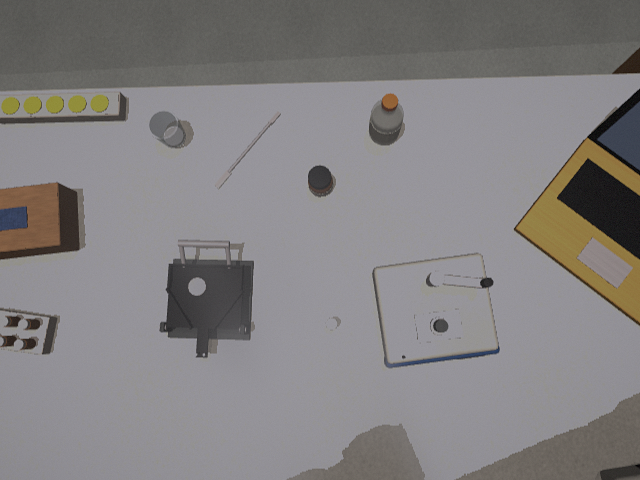

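The scene picture shows the tray at right (bar at about 470,325, disc at 498,316) and the spectrometer at 272,220. In the top picture the tray is around (208,300), the disc at (197,287), the bar at (205,243), the pedestal at about (441,326), the press pivot at (436,279), the knob at (487,283), the vial at (333,323) and the jar at (319,178). Next I'll zoom in.

```bash
cat > h.py <<'E'
import numpy as np, cv2
from cell import *
def RT(c): return cv2.Rodrigues(np.array(c["rvec"],float))[0],np.array(c["tvec"],float)
def ray(c,u,v,z):
    R,t=RT(c); d=R.T@np.array([(u-c["cx"])/c["fx"],(v-c["cy"])/c["fy"],1]); o=-R.T@t
    return o+d*(z-o[2])/d[2]
def proj(c,p):
    R,t=RT(c); q=R@np.array(p,float)+t; return c["cx"]+c["fx"]*q[0]/q[2], c["cy"]+c["fy"]*q[1]/q[2]
def crop(c,x0,y0,x1,y1,name,s=6):
    cv2.imwrite("pics/"+name,cv2.resize(np.ascontiguousarray(c["image"][y0:y1,x0:x1,::-1]),None,fx=s,fy=s,interpolation=cv2.INTER_CUBIC))
E
python3 - <<'E'
from h import *
c=camera("top")
crop(c,150,230,270,365,"tray.png",4); crop(c,365,245,505,370,"spec.png",5)
c=camera("scene"); crop(c,405,250,575,390,"tray_s.png",4)
crop(c,190,150,355,275,"spec_s.png",4)
E
```

```text
(no output)
```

View pics/tray.png

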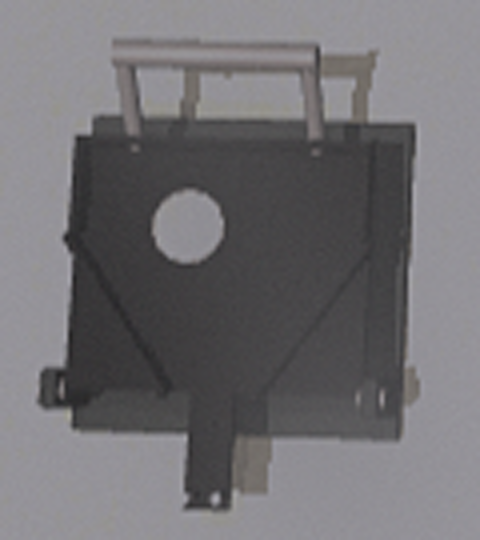

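View pics/spec.png

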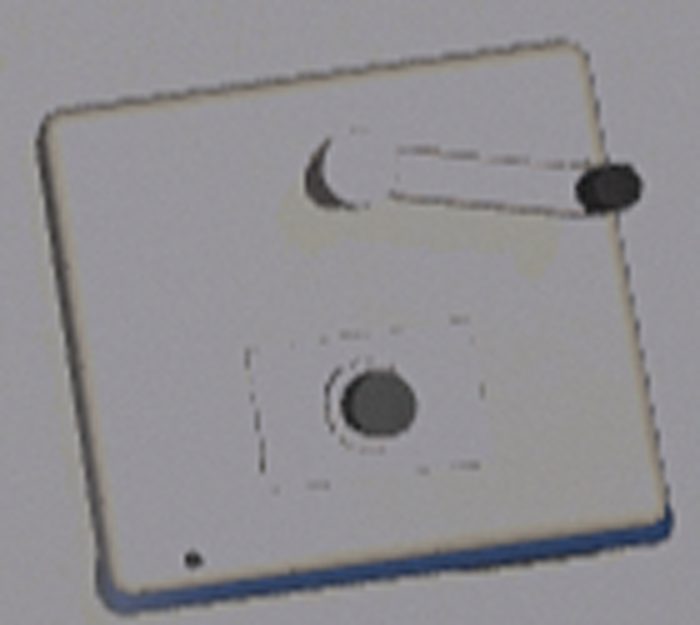

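View pics/tray_s.png

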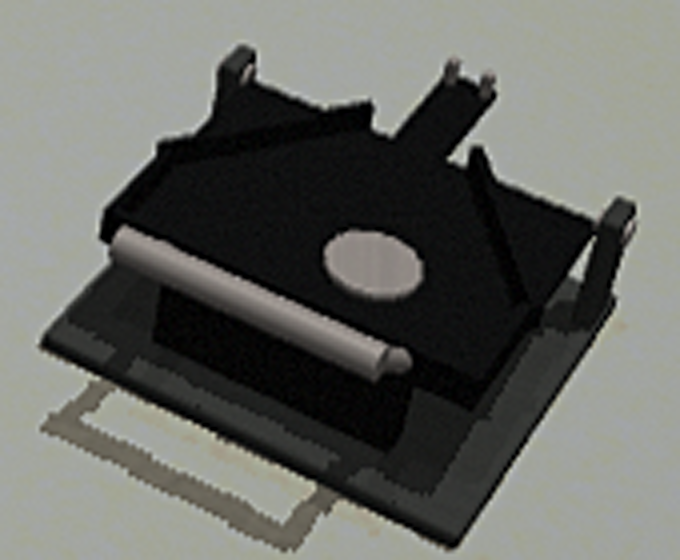

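View pics/spec_s.png

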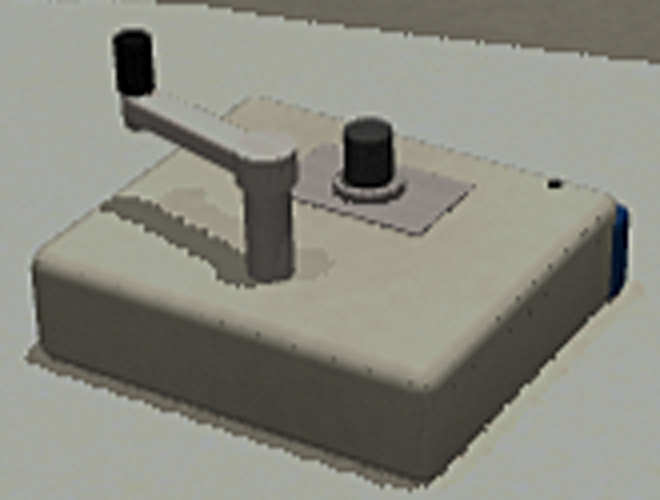

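Run:
```python
from h import *
np.set_printoptions(precision=4,suppress=True)
t=camera("top"); s=camera("scene")
def T(x,y,o,k):return ((x+.5)/k-.5+o[0],(y+.5)/k-.5+o[1])
P={}
def tri(a,b):
    A=[];B=[]
    for c,(u,v) in((t,a),(s,b)):
        R,tt=RT(c);o=-R.T@tt;d=R.T@np.array([(u-c["cx"])/c["fx"],(v-c["cy"])/c["fy"],1]);d/=np.linalg.norm(d)
        M=np.eye(3)-np.outer(d,d);A.append(M);B.append(M@o)
    p=np.linalg.solve(sum(A),sum(B)); return p,np.linalg.norm(A[0]@p-B[0])
to=(150,230);so=(405,250);po=(365,245);qo=(190,150)
items={"barL":((112,50),(388,362),to,so,4,4,.08),"barR":((320,56),(120,245),to,so,4,4,.08),
"disc":((188,226),(373,265),to,so,4,4,.054),
"pinA":((190,499),(487,80),to,so,4,4,.060),"pinB":((222,499),(452,65),to,so,4,4,.060),
"chA":((52,385),(622,208),to,so,4,4,.058),"chB":((368,395),(240,52),to,so,4,4,.058),
"ped":((379,404),(369,128),po,qo,5,4,.085),
"knob":((612,186),(133,37),po,qo,5,4,.137),"pivot":((362,170),(270,145),po,qo,5,4,.115)}
for n,(a,b,oa,ob,ka,kb,z) in items.items():
    ua=T(*a,oa,ka);ub=T(*b,ob,kb)
    p,e=tri(ua,ub); print(n,ray(t,*ua,z),ray(s,*ub,z),"tri",p,round(e,4))
for n,u,v in(("vial",333,323),("jar",319,178)):print(n,ray(t,u,v,.045 if n=="vial" else .065))
# disc contour
for c,n in((t,'t'),(s,'s')):
    x,y=[int(q) for q in proj(c,[*ray(t,197,287,.054)])[:2]]
    g=cv2.cvtColor(c["image"],cv2.COLOR_RGB2GRAY)[y-18:y+18,x-18:x+18]
    m=(g>100).astype(np.uint8);k,l,st,ce=cv2.connectedComponentsWithStats(m);i=1+np.argmax(st[1:,4]);print(n,st[i],ce[i]+[x-18,y-18],ray(c,*(ce[i]+[x-18,y-18]),.054))
```

```text
barL [0.61   0.2602 0.08  ] [0.6101 0.2624 0.08  ] tri [0.6098 0.2614 0.0792] 0.001
barR [0.6058 0.166  0.08  ] [0.6091 0.1706 0.08  ] tri [0.6058 0.168  0.0764] 0.0013
disc [0.5324 0.2309 0.054 ] [0.5377 0.234  0.054 ] tri [0.5326 0.2324 0.0496] 0.0003
pinA [0.4108 0.2253 0.06  ] [0.4191 0.2308 0.06  ] tri [0.4101 0.228  0.0533] 0.0009
pinB [0.4107 0.211  0.06  ] [0.4177 0.2168 0.06  ] tri [0.4099 0.2137 0.054 ] 0.0013
chA [0.4615 0.2897 0.058 ] [0.4616 0.2945 0.058 ] tri [0.4608 0.2924 0.0562] 0.0021
chB [0.4557 0.1467 0.058 ] [0.4551 0.1478 0.058 ] tri [0.4554 0.1473 0.0579] 0.0006
ped [ 0.4576 -0.2012  0.085 ] [ 0.4589 -0.2006  0.085 ] tri [ 0.4577 -0.2015  0.0842] 0.0001
knob [ 0.5275 -0.2705  0.137 ] [ 0.5308 -0.2685  0.137 ] tri [ 0.5278 -0.2712  0.1349] 0.0003
pivot [ 0.5355 -0.1935  0.115 ] [ 0.5379 -0.1889  0.115 ] tri [ 0.535  -0.193   0.1126] 0.0012
vial [ 0.4635 -0.0164  0.045 ]
jar [0.7276 0.0055 0.065 ]
t [  9   8  18  19 261] [196.5939 286.1303] [0.5324 0.231  0.054 ]
s [  7  14  24  16 297] [497.9259 315.3502] [0.5366 0.2336 0.054 ]
```

Request:
drive_tool([
  [0, 0, 0, -6.5, 1],
  [0, 0, 0, -6.5, 1],
  [0, 0, 0, -6.5, 1],
  [0, 0, 0, -6.5, 1],
  [0, 0, 0, -6.5, 1],
  [0, 0, 0, -6.5, 0.5],
  [0, 0, 0, -6.5, 0.4],
  [0, 0, 0, -6.5, 0.4],
], grip_force=25)

```text
t: 0.97
ee_pos: [0.2053, -0.4831, 0.2312]
ee_rot: [-3.116, 0.401, 0.0]
contact_force: [-0.4, -0.3, -0.3]
finger_gap: 0.0515
```

Request:
drive_tool([
  [0, 0, 0, -6.5, 0.4],
  [0, 0, 0, -6.5, 0.4],
  [0, 0, 0, 0, 0.4],
])

```text
t: 1.22
ee_pos: [0.2053, -0.4831, 0.2312]
ee_rot: [-3.141, 0.05, 0.0]
contact_force: [-0.4, -0.6, 0.0]
finger_gap: 0.034
```

```bash
cat >> h.py <<'E'
def go(tx,ty,tz,yaw=None):
    s=state();R=cv2.Rodrigues(np.array(s["ee_rot"]))[0];d=np.array([tx,ty,tz])-s["ee_pos"]
    print("t",round(s["t"],2),"q",np.round(s["q"],3),"pos",np.round(s["ee_pos"],4),"yawx",round(np.degrees(np.arctan2(R[1,0],R[0,0])),2),"gap",round(s["finger_gap"],4),"F",np.round(s["contact_force"],2))
    print("tool shift",np.round(R.T@d,4),"z axis",np.round(R[:,2],3))
E
python3 -c "
from h import *
go(.608,.214,.15)"
```

```text
t 1.22 q [-1.169  0.126 -0.04   1.405 -0.     0.434] pos [ 0.2053 -0.4831  0.2312] yawx -1.82 gap 0.034 F [-0.42 -0.64  0.01]
tool shift [ 0.3804 -0.7095  0.0813] z axis [-0.  0. -1.]
```

Request:
drive_tool([
  [0.0158, -0.0296, 0, 0, 0.4],
  [0.0158, -0.0296, 0, 0, 0.4],
  [0.0158, -0.0296, 0, 0, 0.4],
  [0.0158, -0.0296, 0, 0, 0.4],
  [0.0158, -0.0296, 0, 0, 0.4],
  [0.0158, -0.0296, 0, 0, 0.4],
  [0.0158, -0.0296, 0, 0, 0.4],
  [0.0158, -0.0296, 0, 0, 0.4],
])

```text
t: 1.88
ee_pos: [0.3402, -0.2494, 0.2314]
ee_rot: [3.141, -0.061, 0.001]
contact_force: [0.1, -1.2, 0.5]
finger_gap: 0.0344
```

Request:
drive_tool([
  [0.0158, -0.0296, 0, 0, 0.4],
  [0.0158, -0.0296, 0, 0, 0.4],
  [0.0158, -0.0296, 0, 0, 0.4],
  [0.0158, -0.0296, 0, 0, 0.4],
  [0.0158, -0.0296, 0, 0, 0.4],
  [0.0158, -0.0296, 0, 0, 0.4],
  [0.0158, -0.0296, 0, 0, 0.4],
  [0.0158, -0.0296, 0, 0, 0.4],
])

```text
t: 2.55
ee_pos: [0.4749, -0.0169, 0.2315]
ee_rot: [3.141, -0.06, 0.001]
contact_force: [0.1, -0.6, -0.5]
finger_gap: 0.034
```

Request:
drive_tool([
  [0.0158, -0.0296, 0, 0, 0.4],
  [0.0158, -0.0296, 0, 0, 0.4],
  [0.0158, -0.0296, 0, 0, 0.4],
  [0.0158, -0.0296, 0, 0, 0.4],
  [0.0158, -0.0296, 0, 0, 0.4],
  [0.0158, -0.0296, 0, 0, 0.4],
  [0.0158, -0.0296, 0.03, 0, 0.4],
  [0.0158, -0.0286, 0.03, 0, 0.4],
])

```text
t: 3.22
ee_pos: [0.6084, 0.211, 0.1764]
ee_rot: [-3.14, 0.059, -0.007]
contact_force: [1.1, -0.6, -0.8]
finger_gap: 0.0342
```

Request:
drive_tool([
  [0, 0, 0, 0, 0.4],
  [0, 0, 0, 0, 0.4],
])

```text
t: 3.38
ee_pos: [0.6056, 0.2098, 0.1722]
ee_rot: [3.139, -0.055, -0.008]
contact_force: [-0.1, -0.8, 0.1]
finger_gap: 0.0341
```

```bash
python3 -c "
from h import *
go(.608,.214,.066)
c=camera('top');crop(c,150,200,290,365,'a1.png',4)
c=camera('scene');crop(c,370,130,600,390,'a2.png',2)"
```

```text
t 3.38 q [ 0.334  0.357  0.127  1.346 -0.     1.94 ] pos [0.6056 0.2098 0.1722] yawx -2.02 gap 0.0341 F [-0.15 -0.81  0.1 ]
tool shift [ 0.0027 -0.0045  0.1062] z axis [-0.005 -0.002 -1.   ]
```

View pics/a1.png

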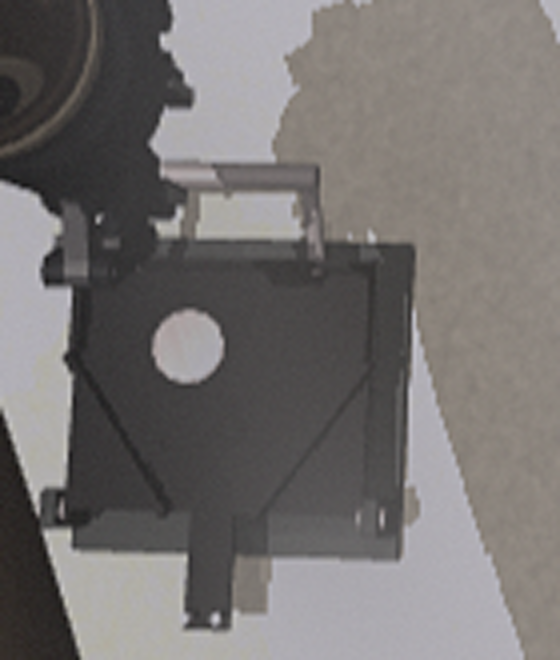

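View pics/a2.png

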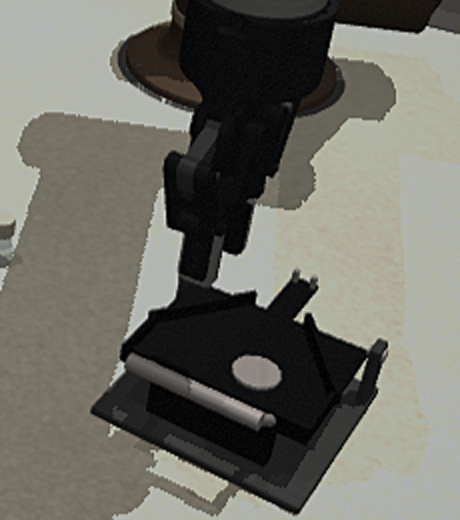

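The gripper hangs level and above the tray, with the bar at top view around (205,243). The fingers are clear, so I'll descend around the bar.

Request:
drive_tool([
  [0.0025, -0.0045, 0.02, 0, 0.4],
  [0, 0, 0.02, 0, 0.4],
  [0, 0, 0.02, 0, 0.4],
  [0, 0, 0.02, 0, 0.4],
  [0, 0, 0.015, 0, 0.4],
  [0, 0, 0.01, 0, 0.4],
  [0, 0, 0, 0, 0.4],
])

```text
t: 4.07
ee_pos: [0.6084, 0.212, 0.0698]
ee_rot: [3.141, -0.057, -0.002]
contact_force: [-1.2, -0.4, -0.3]
finger_gap: 0.0342
```

```bash
python3 -c "
from h import *
go(.608,.214,.066)
c=camera('scene');crop(c,390,200,590,390,'a3.png',3)"
```

```text
t 4.07 q [ 0.335  0.392 -0.05   1.13  -0.     1.943] pos [0.6084 0.212  0.0698] yawx -2.09 gap 0.0342 F [-1.17 -0.36 -0.28]
tool shift [-0.0005 -0.002   0.0038] z axis [-0.001 -0.001 -1.   ]
```

View pics/a3.png

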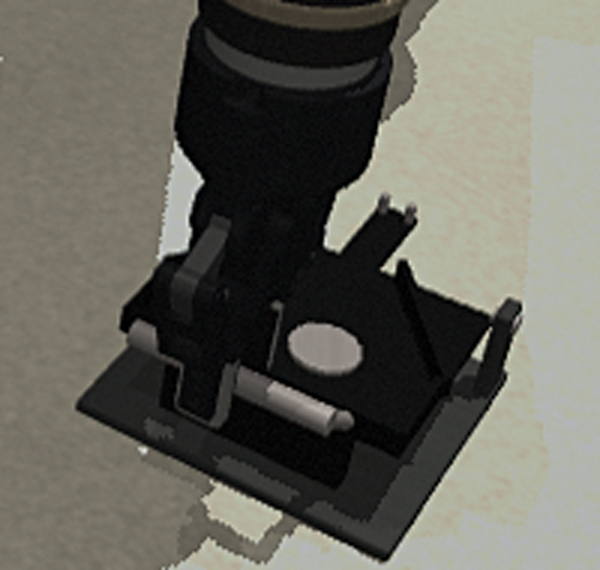

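The front finger (about 205,390 in the crop) is in front of the bar and the rear one behind it, between the struts. Closing.

Request:
drive_tool([
  [0, 0, 0.003, 0, 0],
  [0, 0, 0, 0, 0],
  [0, 0, 0, 0, 0],
  [0, 0, 0, 0, 0],
  [0, 0, 0, 0, 0],
  [0, 0, 0, 0, 0],
], grip_force=25)

```text
t: 4.62
ee_pos: [0.6089, 0.2133, 0.0688]
ee_rot: [-3.141, 0.054, -0.001]
contact_force: [-5.8, -1.5, 4.9]
finger_gap: 0.011
```

```bash
python3 -c "
from h import *
go(.608,.214,.066)
for a in np.arange(0,.46,.05): print(round(a,2), (.153*np.array([np.cos(.197+a),np.sin(.197+a)])-[.15,.03]).round(4))"
```

```text
t 4.62 q [ 0.337  0.393 -0.052  1.126  0.     1.942] pos [0.6089 0.2133 0.0688] yawx -1.98 gap 0.011 F [-5.8  -1.47  4.87]
tool shift [-0.001  -0.0007  0.0028] z axis [ 0.  0. -1.]
0.0 [ 0.     -0.0001]
0.05 [-0.0016  0.0074]
0.1 [-0.0037  0.0148]
0.15 [-0.0061  0.022 ]
0.2 [-0.0089  0.0292]
0.25 [-0.012   0.0361]
0.3 [-0.0155  0.0429]
0.35 [-0.0193  0.0496]
0.4 [-0.0235  0.056 ]
0.45 [-0.0279  0.0622]
```

Request:
drive_tool([
  [-0.0005, 0, -0.0025, 0, 0],
  [-0.0005, 0, -0.0025, 0, 0],
  [-0.0006, 0, -0.0025, 0, 0],
  [-0.0007, 0, -0.0025, 0, 0],
  [-0.0007, 0, -0.0025, 0, 0],
  [-0.0007, 0, -0.0025, 0, 0],
  [-0.0008, 0, -0.0024, 0, 0],
  [-0.0008, 0, -0.0024, 0, 0],
])

```text
t: 5.28
ee_pos: [0.6041, 0.2134, 0.0875]
ee_rot: [-3.141, 0.054, -0.001]
contact_force: [0.9, 0.1, -3.1]
finger_gap: 0.0108
```

Request:
drive_tool([
  [-0.0008, 0, -0.0024, 0, 0],
  [-0.0009, 0, -0.0024, 0, 0],
  [-0.0009, 0, -0.0024, 0, 0],
  [-0.001, 0, -0.0024, 0, 0],
  [-0.001, 0, -0.0023, 0, 0],
  [-0.001, 0, -0.0023, 0, 0],
  [-0.001, 0, -0.0023, 0, 0],
  [0, 0, 0, 0, 0],
])

```text
t: 5.95
ee_pos: [0.5976, 0.2137, 0.1046]
ee_rot: [-3.141, 0.054, -0.002]
contact_force: [3.9, -1.8, -0.2]
finger_gap: 0.011
```

```bash
python3 -c "
from h import *
go(.608,.214,.066)
c=camera('top');crop(c,150,200,290,365,'b1.png',4)
c=camera('scene');crop(c,370,150,590,390,'b2.png',3)"
```

```text
t 5.95 q [ 0.344  0.356 -0.023  1.19  -0.     1.949] pos [0.5976 0.2137 0.1046] yawx -1.98 gap 0.011 F [ 3.95 -1.8  -0.17]
tool shift [ 0.0103 -0.0006  0.0386] z axis [ 0.001  0.    -1.   ]
```

View pics/b1.png

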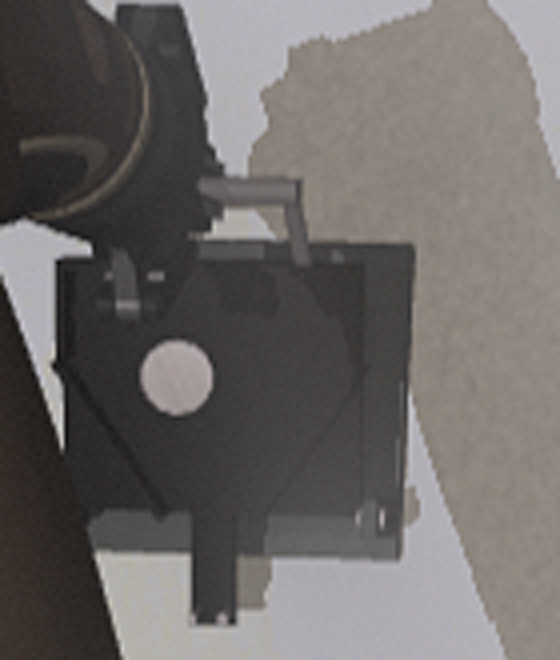

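View pics/b2.png

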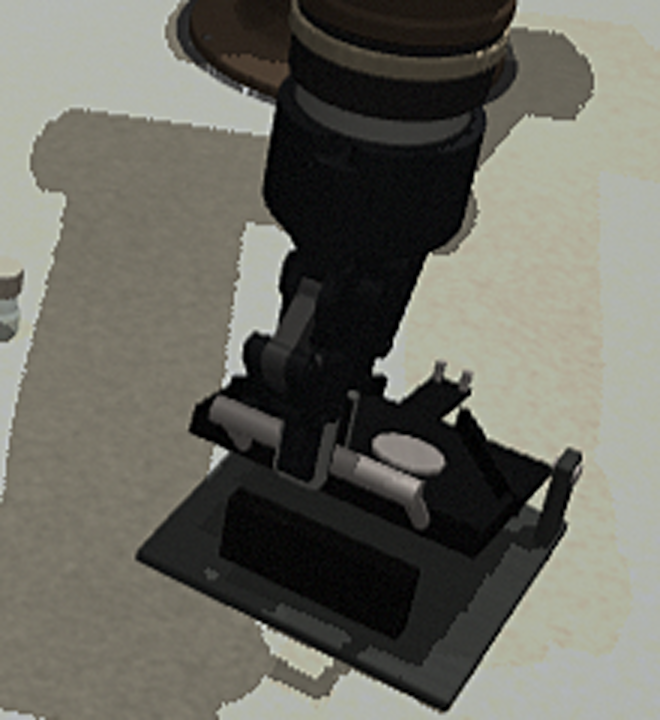

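The tray is tipped by about 0.25 rad and the disc (top crop 177,377) has hardly slid. Going slowly on to about 0.38 rad.

Request:
drive_tool([
  [-0.0011, 0, -0.0023, 0, 0],
  [-0.0011, 0, -0.0022, 0, 0],
  [-0.0012, 0, -0.0022, 0, 0],
  [-0.0012, 0, -0.0022, 0, 0],
  [0, 0, 0, 0, 0],
  [0, 0, 0, 0, 0],
  [0, 0, 0, 0, 0],
  [0, 0, 0, 0, 0],
])

```text
t: 6.72
ee_pos: [0.5936, 0.2139, 0.113]
ee_rot: [-3.141, 0.055, -0.003]
contact_force: [5.5, -1.3, 1.9]
finger_gap: 0.011
```

```bash
python3 -c "
from h import *
go(.608,.214,.066)
c=camera('top');crop(c,150,200,290,365,'b3.png',4)"
```

```text
t 6.72 q [ 0.346  0.346 -0.019  1.204 -0.     1.952] pos [0.5936 0.2139 0.113 ] yawx -1.99 gap 0.011 F [ 5.47 -1.35  1.87]
tool shift [ 0.0143 -0.0006  0.047 ] z axis [ 0.002  0.    -1.   ]
```

View pics/b3.png

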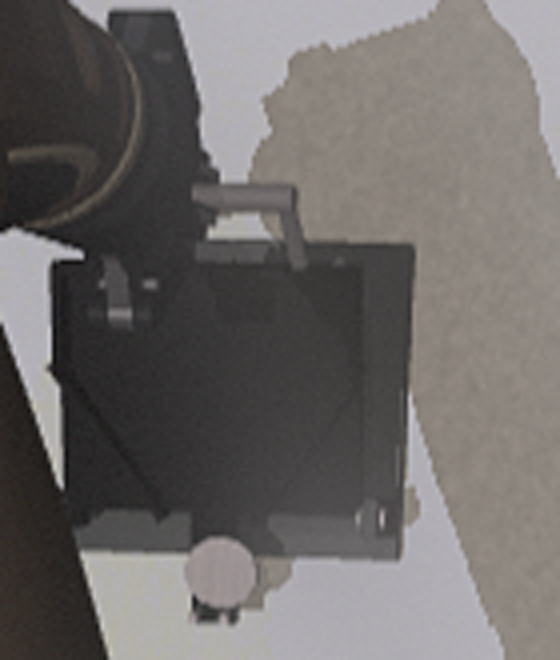

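```bash
cat >> h.py <<'E'
def disc(c,u,v,z,w=14,th=None):
    g=cv2.cvtColor(c["image"],cv2.COLOR_RGB2GRAY)[v-w:v+w,u-w:u+w]
    if th is None: th=cv2.threshold(g,0,255,cv2.THRESH_OTSU)[0]
    m=(g>th).astype(np.uint8);k,l,st,ce=cv2.connectedComponentsWithStats(m);i=l[w,w]
    p=ce[i]+[u-w,v-w];print("disc px",p,st[i],"th",th,"pos",ray(c,*p,z).round(4));return p
E
python3 -c "
from h import *
c=camera('top');disc(c,205,343,.045,12,140)
g=cv2.cvtColor(c['image'],cv2.COLOR_RGB2GRAY);print(g[343,188:225]);print(g[328:362,205])"
```

```text
disc px [202.29794521 343.75342466] [  0   4  21  20 292] th 140 pos [0.4288 0.2204 0.045 ]
[176 177 174 176 174 177 176 176 151 146 149 150 149 147 145 144 152 148
 148 149 147 149 151 148 152 151  99 123 123 133 135 136 134 132 132 174
 173]
[ 61  60  62  62  61  61 122 160 153 151 151 150 149 148 148 148 147 148
 147 148 148 147 151 129  80 118 154 163 176 176 177 175 175 176]
```

```bash
python3 -c "
from h import *
c=camera('top');print(ray(c,204.7,342.6,.045))
for p in ((190,499),(222,499)): print(ray(c,p[0]/4+149.6,p[1]/4+229.6,.06))"
```

```text
[0.4307891  0.21604877 0.045     ]
[0.41086321 0.22534349 0.06      ]
[0.41075094 0.21100692 0.06      ]
```

The disc at about (205,343) in the top image maps to (0.431, 0.216). That is within a few mm of the spout, against the pins. I'll lower slowly along the reverse arc.

Request:
drive_tool([
  [0.0012, 0, 0.0022, 0, 0],
  [0.0012, 0, 0.0022, 0, 0],
  [0.0011, 0, 0.0022, 0, 0],
  [0.0011, 0, 0.0023, 0, 0],
  [0.001, 0, 0.0023, 0, 0],
  [0.001, 0, 0.0023, 0, 0],
  [0.001, 0, 0.0023, 0, 0],
  [0.001, 0, 0.0024, 0, 0],
])

```text
t: 7.53
ee_pos: [0.6018, 0.2136, 0.0943]
ee_rot: [-3.141, 0.054, -0.001]
contact_force: [4.5, -1.7, 1.3]
finger_gap: 0.0108
```

Request:
drive_tool([
  [0.0009, 0, 0.0024, 0, 0],
  [0.0009, 0, 0.0024, 0, 0],
  [0.0008, 0, 0.0024, 0, 0],
  [0.0008, 0, 0.0024, 0, 0],
  [0.0008, 0, 0.0024, 0, 0],
  [0.0007, 0, 0.0025, 0, 0],
  [0.0007, 0, 0.0025, 0, 0],
  [0.0007, 0, 0.0025, 0, 0],
])

```text
t: 8.2
ee_pos: [0.6076, 0.2133, 0.0745]
ee_rot: [-3.141, 0.054, 0.0]
contact_force: [4.5, -1.3, 1.2]
finger_gap: 0.0107
```

Request:
drive_tool([
  [0.0006, 0, 0.0025, 0, 0],
  [0.0005, 0, 0.0025, 0, 0],
  [0.0005, 0, 0.0025, 0, 0],
  [0, 0, 0, 0, 0],
  [0, 0, 0, 0, 0],
  [0, 0, 0, 0, 0],
])

```text
t: 8.7
ee_pos: [0.6089, 0.2134, 0.0683]
ee_rot: [-3.141, 0.054, -0.0]
contact_force: [2.0, -1.9, 5.7]
finger_gap: 0.0105
```

```bash
python3 -c "
from h import *
go(.6089,.2133,.0688)
c=camera('top');crop(c,150,200,290,365,'b4.png',4)"
```

```text
t 8.7 q [ 0.337  0.393 -0.052  1.125  0.     1.942] pos [0.6089 0.2134 0.0683] yawx -1.97 gap 0.0105 F [ 2.   -1.92  5.75]
tool shift [ 0.      0.0001 -0.0005] z axis [ 0.     0.001 -1.   ]
```

View pics/b4.png

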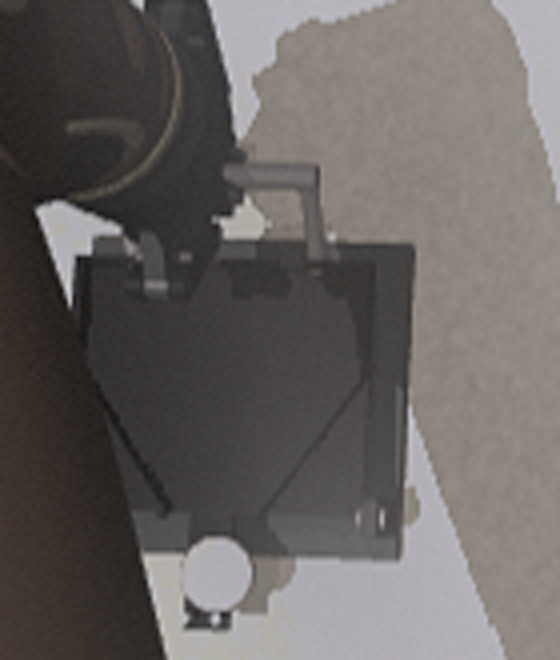

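The tray is level and the disc is still in the spout (crop 217,574). Opening, then rising.

Request:
drive_tool([
  [0, 0, 0, 0, 0.4],
  [0, 0, 0, 0, 0.4],
  [0, 0, 0, 0, 0.4],
  [0, 0, 0, 0, 0.4],
  [0, 0, 0, 0, 0.4],
  [0, 0, 0, 0, 0.4],
])

```text
t: 9.25
ee_pos: [0.6088, 0.2133, 0.067]
ee_rot: [3.141, -0.054, -0.001]
contact_force: [-0.1, 0.4, 0.6]
finger_gap: 0.0341
```

Request:
drive_tool([
  [0, 0, -0.01, 0, 0.4],
  [0, 0, -0.02, 0, 0.4],
  [0, 0, -0.02, 0, 0.4],
  [0, 0, -0.02, 0, 0.4],
  [0, 0, -0.02, 0, 0.4],
  [0, 0, -0.02, 0, 0.4],
  [0, 0, -0.01, 0, 0.7],
  [0, 0, 0, 0, 0.7],
])

```text
t: 9.92
ee_pos: [0.6104, 0.2137, 0.1908]
ee_rot: [-3.139, 0.054, -0.008]
contact_force: [1.1, 0.7, -0.5]
finger_gap: 0.0576
```

Request:
drive_tool([
  [0, 0, 0, -7, 0.7],
  [0, 0, 0, -7, 0.7],
  [0, 0, 0, -7, 0.7],
  [0, 0, 0, -7, 0.7],
  [0, 0, 0, -7, 0.7],
  [0, 0, 0, -7, 0.7],
  [0, 0, 0, -7, 0.7],
  [0, 0, 0, -7, 0.7],
])

```text
t: 10.58
ee_pos: [0.6087, 0.2131, 0.1858]
ee_rot: [-2.794, -1.435, 0.003]
contact_force: [-0.3, -0.7, -0.4]
finger_gap: 0.06
```

Request:
drive_tool([
  [0, 0, 0, -7, 0.7],
  [0, 0, 0, -7, 0.7],
  [0, 0, 0, -7, 0.7],
  [0, 0, 0, -7, 0.7],
  [0, 0, 0, -6, 0.7],
  [0, 0, 0, 0, 0.7],
])

```text
t: 11.08
ee_pos: [0.6087, 0.2131, 0.1859]
ee_rot: [-2.256, -2.185, 0.003]
contact_force: [0.4, 0.1, -0.1]
finger_gap: 0.0595
```

```bash
python3 -c "
from h import *
go(.430,.2205,.12)
c=camera('top');crop(c,150,200,290,365,'b5.png',4)
g=cv2.cvtColor(c['image'],cv2.COLOR_RGB2GRAY);print(g[343,188:225]);print(g[328:362,204]);
c=camera('scene');crop(c,370,150,590,390,'b6.png',3)"
```

```text
t 11.08 q [0.337 0.361 0.162 1.374 0.    0.369] pos [0.6087 0.2131 0.1859] yawx 88.17 gap 0.0595 F [ 0.37  0.14 -0.08]
tool shift [ 0.0017 -0.1787  0.0663] z axis [-0.002 -0.001 -1.   ]
[171 172 173 172 172 171 172 165 170 170 171 170 172 171 171 171 172 171
 172 170 171 169 171 170 173  96 119 128 133 133 137 133 131 132 132 152
 169]
[ 73  72  72  74  72  67 130 176 172 172 171 172 172 171 170 172 172 172
 170 172 171 171 172 175 147 140 184 158  98 108 160 173 172 172]
```

View pics/b5.png

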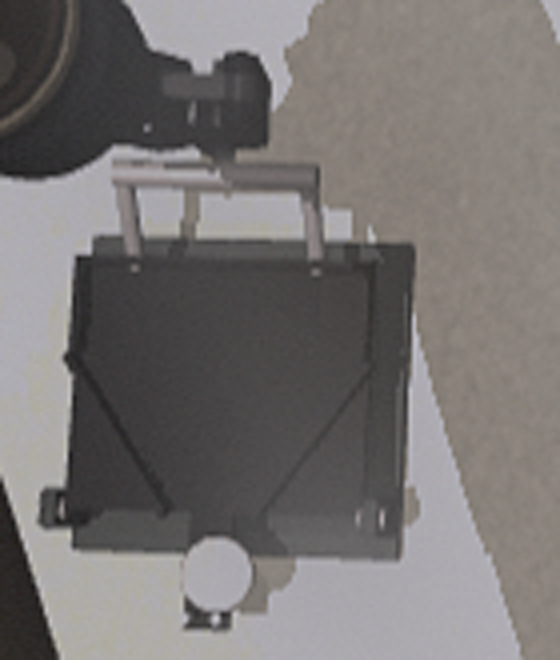

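View pics/b6.png

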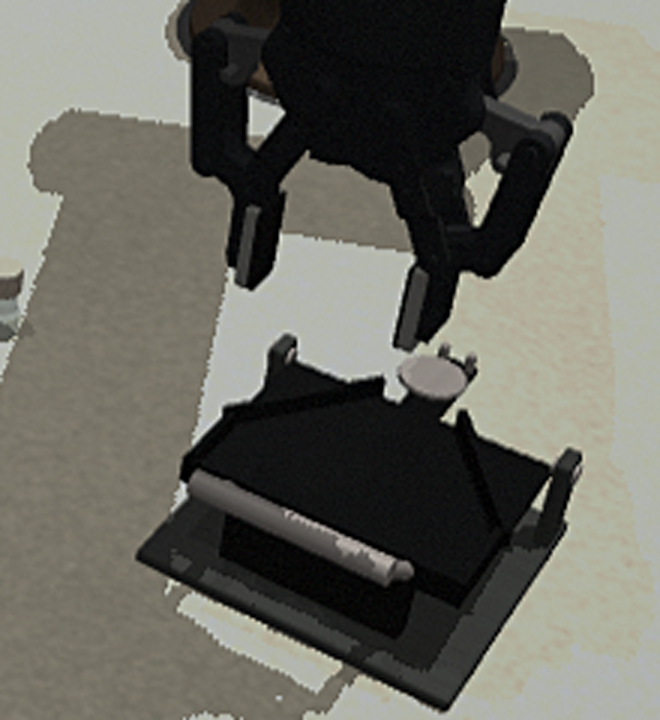

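```bash
python3 -c "
from h import *
c=camera('top');print(ray(c,203.8,342.8,.054))
c=camera('scene');print(ray(c,370+433/3-.3,150+377/3-.3,.054))
go(.4285,.219,.12)"
```

```text
[0.43074553 0.21535502 0.054     ]
[0.43557806 0.21898322 0.054     ]
t 11.28 q [ 0.337  0.36   0.163  1.374 -0.     0.374] pos [0.609  0.2132 0.1868] yawx 87.89 gap 0.0594 F [ 0.31 -0.13  0.23]
tool shift [-0.0008 -0.1805  0.0669] z axis [-0.001 -0.    -1.   ]
```

Request:
drive_tool([
  [-0.0005, -0.0296, 0.01, 0, 0.7],
  [-0.0005, -0.0296, 0.01, 0, 0.7],
  [-0.0005, -0.0296, 0.01, 0, 0.7],
  [-0.0005, -0.0296, 0.01, 0, 0.7],
  [-0.0005, -0.0296, 0.01, 0, 0.7],
  [-0.0005, -0.0296, 0.01, 0, 0.7],
  [0, 0, 0, 0, 0.7],
  [0, 0, 0, 0, 0.7],
])

```text
t: 11.95
ee_pos: [0.4299, 0.2161, 0.127]
ee_rot: [-2.259, -2.183, 0.001]
contact_force: [0.5, 1.0, 0.2]
finger_gap: 0.0601
```

```bash
python3 -c "
from h import *
go(.431,.217,.036)
c=camera('scene');crop(c,370,150,590,390,'c1.png',3)"
```

```text
t 11.95 q [ 0.466  0.066 -0.336  1.17  -0.     0.5  ] pos [0.4299 0.2161 0.127 ] yawx 88.02 gap 0.0601 F [0.52 0.96 0.23]
tool shift [0.0009 0.0011 0.091 ] z axis [-0.001 -0.    -1.   ]
```

View pics/c1.png

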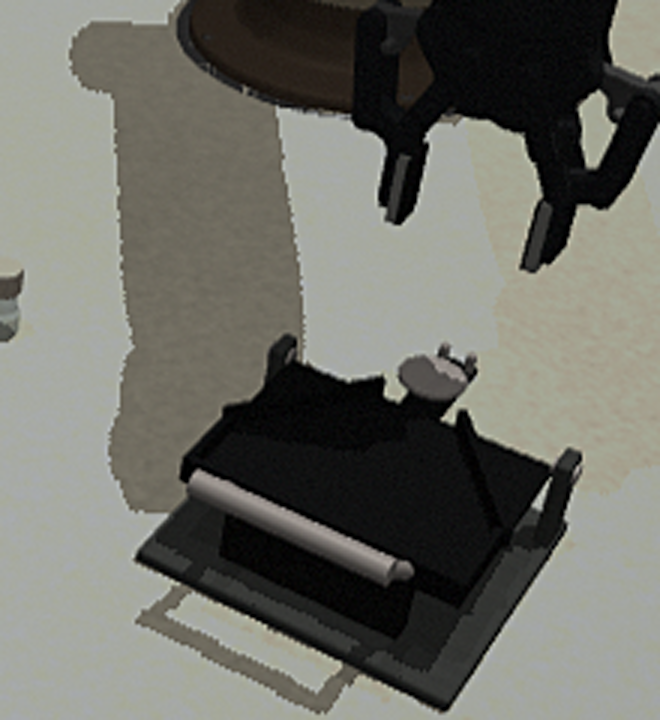

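Request:
drive_tool([
  [0.001, 0.001, 0.02, 0, 0.7],
  [0, 0, 0.02, 0, 0.7],
  [0, 0, 0.02, 0, 0.7],
  [0, 0, 0.015, 0, 0.7],
  [0, 0, 0.01, 0, 0.7],
  [0, 0, 0.005, 0, 0.7],
  [0, 0, 0, 0, 0.7],
  [0, 0, 0, 0, 0.7],
])

```text
t: 12.67
ee_pos: [0.4334, 0.2176, 0.0379]
ee_rot: [2.26, 2.182, 0.001]
contact_force: [0.3, 0.8, 0.7]
finger_gap: 0.0596
```

```bash
python3 -c "
from h import *
go(.431,.217,.036)
c=camera('scene');crop(c,430,190,590,310,'c2.png',4)
c=camera('top');crop(c,150,270,260,375,'c3.png',5)"
```

```text
t 12.67 q [ 0.465  0.127 -0.473  0.97   0.     0.5  ] pos [0.4334 0.2176 0.0379] yawx 88.0 gap 0.0596 F [0.26 0.79 0.74]
tool shift [-0.0007 -0.0024  0.0019] z axis [ 0.001  0.    -1.   ]
```

View pics/c2.png

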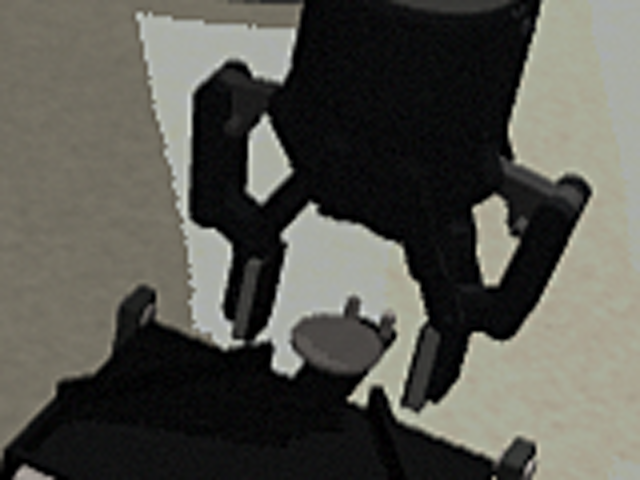

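View pics/c3.png

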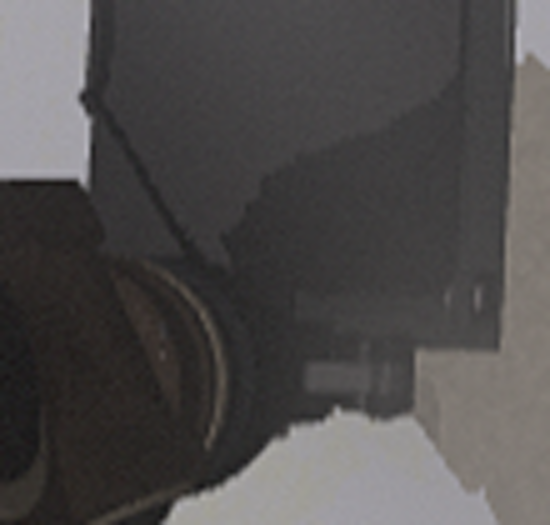

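The fingers straddle the disc (crop 338,345) on both sides. Small correction, then close.

Request:
drive_tool([
  [-0.0005, -0.002, 0.001, 0, 0.7],
  [0, 0, 0, 0, 0],
  [0, 0, 0, 0, 0],
  [0, 0, 0, 0, 0],
  [0, 0, 0, 0, 0],
  [0, 0, 0, 0, 0],
  [0, 0, 0, 0, 0],
  [0, 0, 0, 0, 0],
], grip_force=30)

```text
t: 13.43
ee_pos: [0.4309, 0.2171, 0.0369]
ee_rot: [2.259, 2.183, 0.001]
contact_force: [-1.2, -0.8, 6.4]
finger_gap: 0.032
```

```bash
python3 -c "
from h import *
go(.431,.217,.036)
c=camera('scene');crop(c,430,190,590,310,'c4.png',4)"
```

```text
t 13.43 q [ 0.467  0.123 -0.48   0.967  0.     0.501] pos [0.4309 0.2171 0.0369] yawx 88.02 gap 0.032 F [-1.17 -0.78  6.37]
tool shift [-0.0001  0.0001  0.0009] z axis [ 0.001  0.    -1.   ]
```

View pics/c4.png

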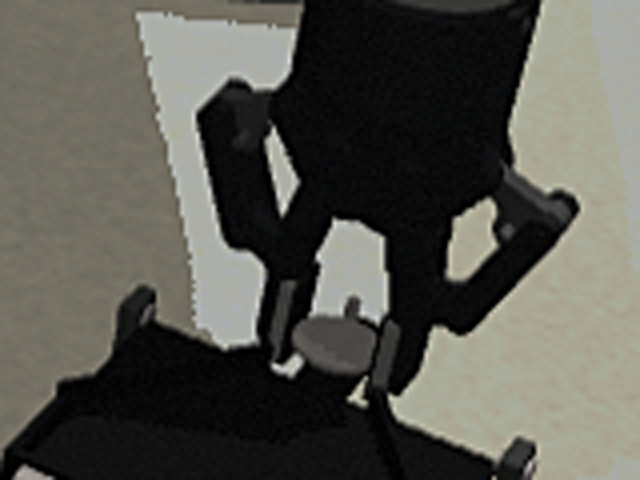

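The disc (crop 335,345) is held between both pads. Lifting.

Request:
drive_tool([
  [0, 0, -0.004, 0, 0],
  [0, 0, -0.008, 0, 0],
  [0, 0, -0.014, 0, 0],
  [0, 0, -0.02, 0, 0],
  [0, 0, -0.025, 0, 0],
  [0, 0, -0.02, 0, 0],
  [0, 0, -0.01, 0, 0],
  [0, 0, 0, 0, 0],
])

```text
t: 14.15
ee_pos: [0.4318, 0.2175, 0.1399]
ee_rot: [2.259, 2.182, 0.006]
contact_force: [-0.2, 0.9, -1.1]
finger_gap: 0.0319
```

```bash
python3 -c "
from h import *
go(.4577,-.2013,.14)
c=camera('scene');crop(c,410,150,590,310,'c5.png',4)"
```

```text
t 14.15 q [ 0.467  0.061 -0.312  1.194  0.     0.501] pos [0.4318 0.2175 0.1399] yawx 88.02 gap 0.0319 F [-0.22  0.94 -1.12]
tool shift [-0.4177  0.0404 -0.0008] z axis [ 0.004  0.002 -1.   ]
```

View pics/c5.png

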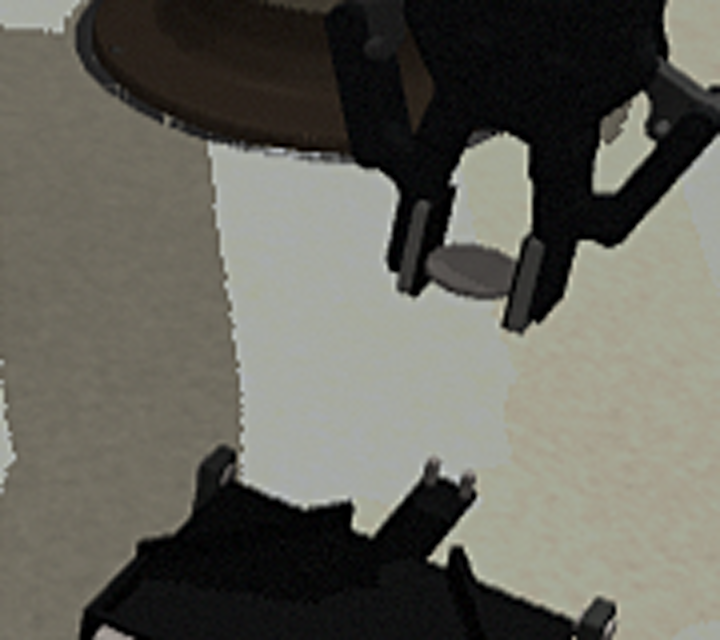

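Disc held, tray empty and level. I'll check the disc's tilt in the grip with the depth image.

```bash
cat >> h.py <<'E'
def plane(c,u0,u1,v0,v1,zlo,zhi):
    R,t=RT(c);d=c["depth"][v0:v1,u0:u1];vv,uu=np.mgrid[v0:v1,u0:u1]
    ok=d>0;P=np.stack([(uu-c["cx"])/c["fx"]*d,(vv-c["cy"])/c["fy"]*d,d],-1)[ok]
    W=(P-t)@R; W=W[(W[:,2]>zlo)&(W[:,2]<zhi)]
    m=np.median(W,0);
    for _ in range(3):
        U,S,V=np.linalg.svd(W-W.mean(0));n=V[2]*np.sign(V[2,2]);e=(W-W.mean(0))@n;W=W[abs(e)<max(.0015,2*e.std())]
    print("n pts",len(W),"centre",W.mean(0).round(4),"bounds",W.min(0).round(4),W.max(0).round(4),"normal",n.round(3),"rms",e.std().round(5))
E
python3 -c "
from h import *
c=camera('scene')
u,v=410+472/4,150+265/4
plane(c,int(u-9),int(u+9),int(v-4),int(v+6),.12,.2)
d=c['depth'][int(v-6):int(v+7),int(u-10):int(u+11)];print(d.round(3))
"
```

```text
n pts 158 centre [0.4326 0.217  0.1545] bounds [0.4167 0.2031 0.1531] [0.4499 0.2305 0.1561] normal [-0.003 -0.011  1.   ] rms 0.00066
[[0.858 0.862 0.868 1.171 1.173 1.174 1.171 1.167 1.168 1.172 1.17  1.167
  1.172 1.172 1.171 1.172 1.174 1.172 1.172 1.173 1.169]
 [0.859 0.863 0.868 1.167 1.17  0.863 0.864 0.863 1.161 1.167 1.168 1.166
  1.166 1.167 1.171 1.167 1.17  1.168 1.166 1.175 1.163]
 [0.863 0.861 0.864 0.862 0.863 0.859 0.859 0.862 0.86  0.862 0.859 0.86
  0.862 0.862 1.164 1.17  1.165 1.166 1.167 1.166 1.168]
 [0.857 0.86  0.86  0.856 0.859 0.854 0.857 0.86  0.858 0.862 0.86  0.856
  0.86  0.859 0.859 0.858 0.859 1.159 1.163 1.158 1.161]
 [0.856 0.858 0.855 0.855 0.854 0.858 0.858 0.859 0.857 0.859 0.857 0.858
  0.857 0.856 0.859 0.855 0.859 0.859 0.858 1.157 1.158]
 [0.856 0.857 0.855 0.854 0.855 0.851 0.855 0.854 0.854 0.852 0.855 0.853
  0.856 0.854 0.856 0.854 0.855 0.854 0.855 0.853 1.159]
 [0.854 0.852 0.851 0.854 0.849 0.849 0.851 0.852 0.851 0.853 0.852 0.852
  0.854 0.853 0.852 0.852 0.853 0.852 0.851 0.852 0.853]
 [0.849 0.849 0.848 0.849 0.848 0.851 0.849 0.849 0.85  0.85  0.849 0.852
  0.848 0.851 0.849 0.85  0.85  0.85  0.846 0.852 0.849]
 [0.845 0.848 0.846 0.849 0.845 0.849 0.847 0.848 0.848 0.849 0.85  0.847
  0.849 0.847 0.848 0.847 0.849 0.849 0.848 0.847 0.831]
 [0.845 0.845 0.844 0.845 0.845 0.845 0.847 0.846 0.845 0.843 0.845 0.844
  0.845 0.846 0.846 0.845 0.847 0.847 0.846 0.846 0.834]
 [0.846 0.846 0.845 0.843 0.844 0.839 0.84  0.844 0.845 0.845 0.845 0.842
  0.842 0.844 0.842 0.845 0.839 0.845 0.844 0.842 0.83 ]
 [0.845 0.842 0.845 0.844 0.843 0.843 0.84  0.843 0.841 0.841 0.842 0.838
  0.841 0.839 0.837 0.842 0.841 0.843 0.843 0.841 0.833]
 [1.135 1.129 0.843 0.843 0.841 0.842 0.84  0.839 0.839 0.84  0.841 0.841
  0.836 0.84  0.837 0.84  0.839 0.84  0.838 0.836 0.834]]
```

The disc lies flat in the grip (normal within 0.011 of vertical), its top about 14.6 mm above the TCP and its centre within about 1.5 mm. I'll measure the pedestal the same way.

```bash
python3 -c "
from h import *
c=camera('scene')
u,v=190+369/4,150+128/4
plane(c,int(u-9),int(u+10),int(v-6),int(v+7),.08,.095)
plane(c,int(u-40),int(u-0),int(v+0),int(v+60),.048,.064)
c=camera('top')
plane(c,430,452,316,337,.08,.095)
plane(c,400,425,310,350,.045,.065)
plane(c,478,496,274,290,.125,.15)
from h import go
go(.4577,-.2013,.14)
"
```

```text
n pts 79 centre [ 0.4603 -0.2003  0.0836] bounds [ 0.4478 -0.2118  0.0808] [ 0.4705 -0.19    0.0861] normal [ 0.081 -0.018  0.997] rms 0.00135
n pts 1382 centre [ 0.5206 -0.192   0.0541] bounds [ 0.4229 -0.2815  0.0513] [ 0.5771 -0.1185  0.0569] normal [ 0.011 -0.003  1.   ] rms 0.0011
n pts 130 centre [ 0.4565 -0.2031  0.0837] bounds [ 0.4463 -0.2132  0.0803] [ 0.4668 -0.1922  0.0866] normal [ 0.016 -0.063  0.998] rms 0.00146
n pts 891 centre [ 0.4508 -0.1562  0.0542] bounds [ 0.4166 -0.1792  0.0511] [ 0.4853 -0.1341  0.0572] normal [-0.001  0.021  1.   ] rms 0.00139
n pts 77 centre [ 0.5268 -0.272   0.1354] bounds [ 0.519  -0.2791  0.1318] [ 0.534  -0.2643  0.1383] normal [0.033 0.172 0.985] rms 0.00138
t 14.35 q [ 0.467  0.064 -0.318  1.191 -0.     0.501] pos [0.4298 0.2166 0.1359] yawx 88.02 gap 0.0319 F [-0.07 -0.16 -1.16]
tool shift [-0.4166  0.0423 -0.0037] z axis [-0.002 -0.001 -1.   ]
```

Request:
drive_tool([
  [-0.01, 0.001, -0.005, 0, 0],
  [-0.02, 0.002, -0.005, 0, 0],
  [-0.03, 0.003, -0.005, 0, 0],
  [-0.03, 0.003, 0, 0, 0],
  [-0.03, 0.003, 0, 0, 0],
  [-0.03, 0.003, 0, 0, 0],
  [-0.03, 0.003, 0, 0, 0],
  [-0.03, 0.003, 0, 0, 0],
])

```text
t: 15.02
ee_pos: [0.4434, 0.0044, 0.1518]
ee_rot: [-2.259, -2.182, 0.002]
contact_force: [1.3, -1.0, 0.0]
finger_gap: 0.0321
```

Request:
drive_tool([
  [-0.03, 0.003, 0, 0, 0],
  [-0.03, 0.003, 0, 0, 0],
  [-0.03, 0.003, 0, 0, 0],
  [-0.03, 0.003, 0, 0, 0],
  [-0.03, 0.003, 0, 0, 0],
  [-0.03, 0.003, 0, 0, 0],
  [-0.02, 0.002, 0, 0, 0],
  [-0.006, 0.002, 0, 0, 0],
])

```text
t: 15.68
ee_pos: [0.4582, -0.2033, 0.1516]
ee_rot: [-2.263, -2.178, 0.002]
contact_force: [-0.2, -0.1, -0.5]
finger_gap: 0.032
```

Request:
drive_tool([
  [0, 0, 0, 0, 0],
  [0, 0, 0, 0, 0],
  [0, 0, 0, 0, 0],
  [0, 0, 0, 0, 0],
])

```text
t: 16.02
ee_pos: [0.459, -0.1992, 0.1523]
ee_rot: [-2.258, -2.184, -0.0]
contact_force: [-0.5, -1.2, -0.6]
finger_gap: 0.032
```

```bash
python3 -c "
from h import *
go(.4567,-.2005,.10)
c=camera('scene');crop(c,190,90,390,275,'d1.png',4)
go(.4567,-.2005,.10)"
```

```text
t 16.02 q [-0.41   0.092 -0.251  1.228  0.    -0.377] pos [ 0.459  -0.1992  0.1523] yawx 88.11 gap 0.032 F [-0.51 -1.23 -0.62]
tool shift [-0.0014 -0.0023  0.0523] z axis [-0.  0. -1.]
t 16.07 q [-0.41   0.092 -0.251  1.228  0.    -0.377] pos [ 0.4591 -0.1993  0.1524] yawx 88.11 gap 0.0321 F [-0.32  0.18 -0.94]
tool shift [-0.0013 -0.0024  0.0524] z axis [-0.  0. -1.]
```

View pics/d1.png

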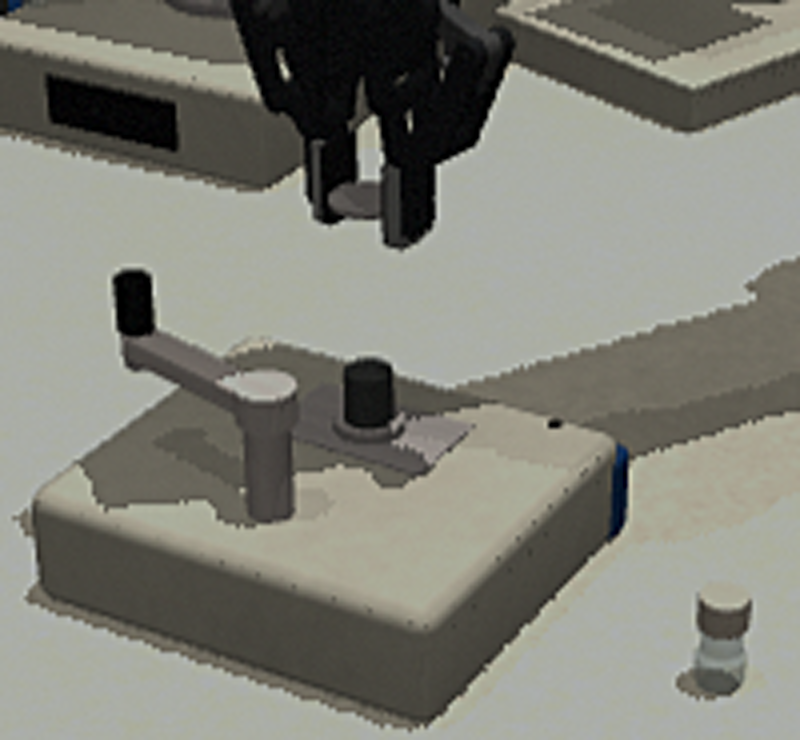

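```bash
python3 -c "
from h import *
c=camera('scene')
plane(c,270,290,134,146,.155,.18)
plane(c,272,292,176,190,.0815,.09)
print(proj(c,[.4595,-.2003,.085]),ray(c,190+369/4-.4,90+368/4-.4,.085),ray(c,190+362/4-.4,90+198/4-.4,.169))
crop(c,250,110,310,200,'d2.png',6)
s=state();print(s['ee_pos'])"
```

```text
n pts 154 centre [ 0.4661 -0.1992  0.1682] bounds [ 0.4467 -0.218   0.1625] [ 0.4785 -0.1752  0.1734] normal [ 0.085 -0.09   0.992] rms 0.00208
n pts 68 centre [ 0.4597 -0.2003  0.0838] bounds [ 0.4478 -0.2117  0.0819] [ 0.4715 -0.1894  0.0856] normal [-0.021  0.049  0.999] rms 0.00082
(np.float64(281.8091515291327), np.float64(181.8049975386931)) [ 0.45886496 -0.20070916  0.085     ] [ 0.46519075 -0.19755367  0.169     ]
[ 0.45918594 -0.19933558  0.15245518]
```

View pics/d2.png

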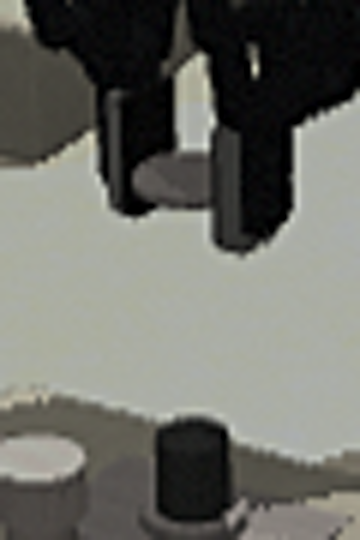

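```bash
python3 -c "
from h import *
c=camera('scene');R,t=RT(c)
for nm,(u0,u1,v0,v1),yc in (('disc',(268,292,130,150),-.1993),('ped',(268,295,172,195),-.2003)):
    d=c['depth'][v0:v1,u0:u1];vv,uu=np.mgrid[v0:v1,u0:u1]
    P=np.stack([(uu-c['cx'])/c['fx']*d,(vv-c['cy'])/c['fy']*d,d],-1).reshape(-1,3);W=(P-t)@R
    g=cv2.cvtColor(c['image'],cv2.COLOR_RGB2GRAY)[v0:v1,u0:u1].ravel()
    k=np.where((abs(W[:,1]-yc)<.003)&(W[:,2]>.075))[0]
    print(nm)
    for i in sorted(k,key=lambda i:W[i,0]): print(uu.ravel()[i],vv.ravel()[i],W[i].round(4),g[i])
"
```

```text
disc
284 135 [ 0.449  -0.202   0.1695] 125
284 136 [ 0.4515 -0.2     0.169 ] 78
284 137 [ 0.4554 -0.197   0.1694] 78
282 137 [ 0.4554 -0.2013  0.1683] 71
283 137 [ 0.4563 -0.1984  0.1694] 73
282 138 [ 0.4587 -0.1986  0.1684] 74
281 138 [ 0.4588 -0.2007  0.1678] 73
281 139 [ 0.4618 -0.1983  0.1678] 71
279 138 [ 0.4635 -0.2012  0.1694] 73
280 139 [ 0.4642 -0.1985  0.1686] 73
279 139 [ 0.4647 -0.2003  0.1682] 74
278 139 [ 0.4665 -0.201   0.1687] 73
277 140 [ 0.468  -0.2019  0.1672] 83
279 140 [ 0.4685 -0.1973  0.1686] 70
278 140 [ 0.4703 -0.1979  0.1691] 71
277 141 [ 0.4711 -0.1995  0.1671] 87
276 140 [ 0.4711 -0.2016  0.1684] 85
277 143 [ 0.4747 -0.1966  0.1657] 53
275 141 [ 0.4748 -0.2007  0.1682] 89
276 142 [ 0.4749 -0.1986  0.167 ] 74
274 141 [ 0.4756 -0.2023  0.168 ] 87
274 142 [ 0.4757 -0.2022  0.1663] 73
276 141 [ 0.4757 -0.1979  0.1693] 86
274 143 [ 0.4769 -0.2013  0.1652] 37
275 142 [ 0.4773 -0.1987  0.1678] 77
275 143 [ 0.4776 -0.1986  0.1662] 54
ped
286 180 [ 0.4469 -0.2008  0.083 ] 102
287 181 [ 0.4471 -0.1985  0.0819] 59
285 180 [ 0.4487 -0.2017  0.0835] 67
284 180 [ 0.4511
[... 504 characters left out ...]
1 184 [ 0.4637 -0.1988  0.0829] 34
280 184 [ 0.4652 -0.1999  0.0833] 36
279 183 [ 0.4654 -0.2019  0.0847] 33
279 184 [ 0.4655 -0.2019  0.0827] 34
278 184 [ 0.4668 -0.203   0.0829] 34
279 188 [ 0.4672 -0.2007  0.0759] 23
279 187 [ 0.4677 -0.2003  0.0782] 23
280 186 [ 0.4677 -0.198   0.081 ] 24
280 185 [ 0.4679 -0.1978  0.0831] 26
280 189 [ 0.4679 -0.1979  0.0751] 22
279 185 [ 0.4687 -0.1994  0.0829] 26
279 186 [ 0.4693 -0.1989  0.0814] 20
277 188 [ 0.4698 -0.2031  0.0762] 19
278 187 [ 0.47   -0.2006  0.0792] 21
278 186 [ 0.4705 -0.2001  0.0815] 20
279 189 [ 0.4707 -0.1979  0.0763] 22
278 185 [ 0.471  -0.1997  0.0839] 23
278 188 [ 0.4712 -0.1997  0.078 ] 22
277 184 [ 0.4716 -0.2014  0.0855] 25
```

Comparing the disc and the pedestal in the same view, the disc's centre is about 3 mm too far in x. I'll correct that while descending.

Request:
drive_tool([
  [-0.0018, -0.0031, 0.01, 0, 0],
  [0, 0, 0.015, 0, 0],
  [0, 0, 0.015, 0, 0],
  [0, 0, 0.012, 0, 0],
  [0, 0, 0.01, 0, 0],
  [0, 0, 0.006, 0, 0],
  [0, 0, 0.002, 0, 0],
  [0, 0, 0, 0, 0],
])

```text
t: 16.83
ee_pos: [0.4557, -0.2019, 0.0819]
ee_rot: [-2.259, -2.182, 0.001]
contact_force: [-0.4, 0.1, -0.2]
finger_gap: 0.0318
```

Request:
drive_tool([
  [0, 0, 0, 0, 0],
  [0, 0, 0, 0, 0],
])

```text
t: 17.0
ee_pos: [0.4565, -0.2022, 0.083]
ee_rot: [2.259, 2.182, 0.001]
contact_force: [0.2, -0.1, -1.5]
finger_gap: 0.032
```

```bash
python3 -c "
from h import *
go(.456,-.201,.0719)
c=camera('scene');crop(c,245,140,325,215,'d3.png',8)"
```

```text
t 17.0 q [-0.417  0.12  -0.375  1.074 -0.    -0.382] pos [ 0.4565 -0.2022  0.083 ] yawx 88.02 gap 0.032 F [ 0.2  -0.09 -1.5 ]
tool shift [ 0.0012 -0.0006  0.0111] z axis [ 0.001 -0.001 -1.   ]
```

View pics/d3.png

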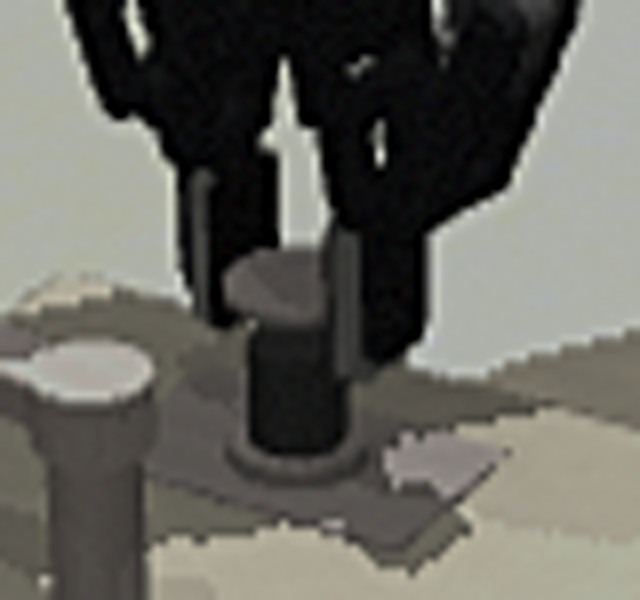

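The disc appears centred over the pedestal (both around column 299 in the crop) and about 11 mm above it. Lowering in small steps.

Request:
drive_tool([
  [0, 0, 0.003, 0, 0],
  [0, 0, 0.003, 0, 0],
  [0, 0, 0.002, 0, 0],
  [0, 0, 0, 0, 0],
  [0, 0, 0, 0, 0],
  [0, 0, 0, 0, 0],
])

```text
t: 17.55
ee_pos: [0.456, -0.202, 0.0743]
ee_rot: [-2.259, -2.183, 0.0]
contact_force: [-0.5, -0.2, -1.0]
finger_gap: 0.0315
```

Request:
drive_tool([
  [0, 0, 0.001, 0, 0],
  [0, 0, 0, 0, 0],
  [0, 0, 0, 0, 0],
])

```text
t: 17.8
ee_pos: [0.456, -0.202, 0.0733]
ee_rot: [-2.259, -2.183, 0.0]
contact_force: [0.1, -0.0, -0.4]
finger_gap: 0.0319
```

Request:
drive_tool([
  [0, 0, 0.001, 0, 0],
  [0, 0, 0, 0, 0],
  [0, 0, 0, 0, 0],
])

```text
t: 18.05
ee_pos: [0.456, -0.202, 0.0723]
ee_rot: [-2.259, -2.183, 0.0]
contact_force: [0.3, -0.5, 0.3]
finger_gap: 0.0317
```

```bash
python3 -c "
from h import *
go(.456,-.201,.0719)
c=camera('scene');crop(c,245,140,325,215,'d4.png',8)"
```

```text
t 18.05 q [-0.417  0.127 -0.392  1.052 -0.    -0.382] pos [ 0.456  -0.202   0.0723] yawx 88.02 gap 0.0317 F [ 0.34 -0.52  0.27]
tool shift [ 0.001  -0.      0.0004] z axis [-0.  0. -1.]
```

View pics/d4.png

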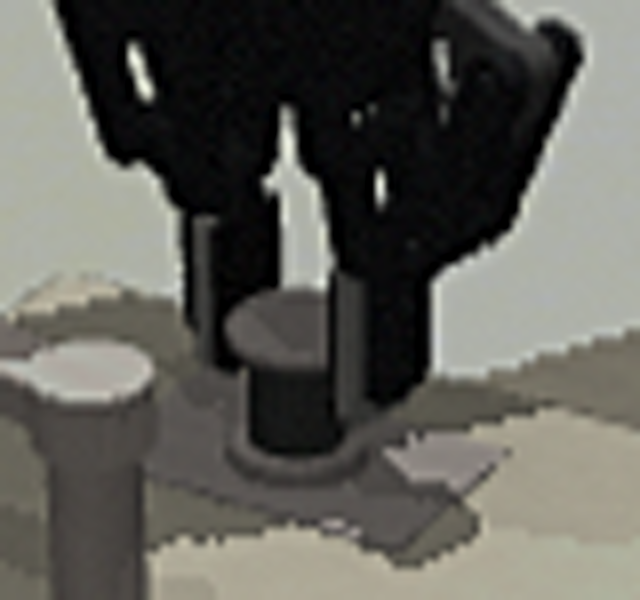

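Request:
drive_tool([
  [0, 0, 0.0005, 0, 0],
  [0, 0, 0, 0, 0],
  [0, 0, 0, 0, 0],
])

```text
t: 18.35
ee_pos: [0.4561, -0.202, 0.072]
ee_rot: [2.259, 2.183, 0.0]
contact_force: [0.6, -0.4, 0.6]
finger_gap: 0.0317
```

Request:
drive_tool([
  [0, 0, 0.0005, 0, 0],
  [0, 0, 0, 0, 0],
  [0, 0, 0, 0, 0],
])

```text
t: 18.6
ee_pos: [0.4562, -0.2021, 0.0719]
ee_rot: [2.259, 2.182, 0.0]
contact_force: [-1.3, 0.8, 4.5]
finger_gap: 0.0319
```

Request:
drive_tool([
  [0, 0, 0.0005, 0, 0],
  [0, 0, 0, 0, 0],
  [0, 0, 0, 0, 0],
])

```text
t: 18.85
ee_pos: [0.4563, -0.2021, 0.0719]
ee_rot: [2.259, 2.182, 0.001]
contact_force: [-2.2, 1.5, 8.0]
finger_gap: 0.0318
```

Firm contact at TCP z 0.0719, exactly where predicted. Relieving the push a little and opening.

Request:
drive_tool([
  [0, 0, -0.0007, 0, 0],
  [0, 0, 0, 0, 0],
  [0, 0, 0, 0, 0.45],
  [0, 0, 0, 0, 0.5],
  [0, 0, 0, 0, 0.6],
  [0, 0, 0, 0, 0.7],
  [0, 0, 0, 0, 0.7],
  [0, 0, 0, 0, 0.7],
])

```text
t: 19.52
ee_pos: [0.456, -0.202, 0.0714]
ee_rot: [-2.259, -2.183, 0.0]
contact_force: [0.5, 0.3, 0.1]
finger_gap: 0.0598
```

```bash
python3 -c "
from h import *
go(.456,-.201,.0719)
c=camera('scene');crop(c,245,140,325,215,'d5.png',8)
plane(c,275,290,175,186,.08,.1)"
```

```text
t 19.52 q [-0.417  0.128 -0.393  1.05   0.    -0.382] pos [ 0.456  -0.202   0.0714] yawx 88.02 gap 0.0598 F [0.51 0.3  0.1 ]
tool shift [ 0.001  -0.     -0.0005] z axis [-0.  0. -1.]
n pts 120 centre [ 0.4594 -0.1996  0.088 ] bounds [ 0.4401 -0.2162  0.0862] [ 0.4762 -0.1844  0.0895] normal [0.007 0.011 1.   ] rms 0.00083
```

View pics/d5.png

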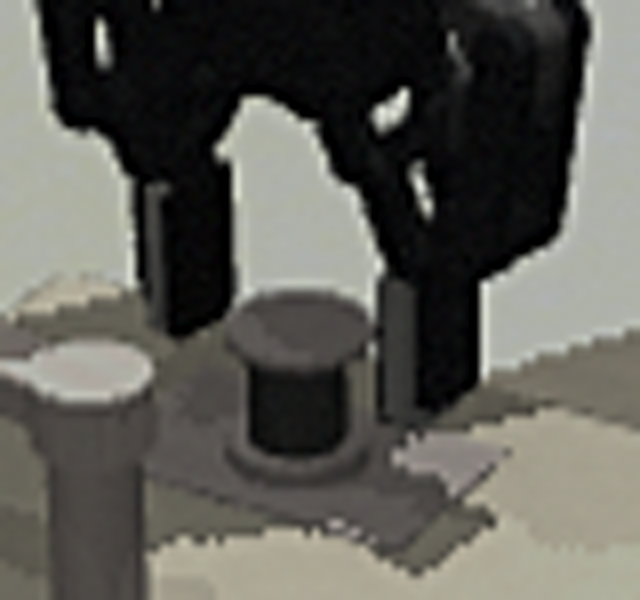

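The disc lies flat and free on the pedestal: its centre is (0.4594, -0.1996), the pedestal's (0.4595, -0.2003) in the same camera, and its top is at 88 mm. Rising straight up, then going to the knob.

Request:
drive_tool([
  [0, 0, -0.003, 0, 0.7],
  [0, 0, -0.008, 0, 0.7],
  [0, 0, -0.016, 0, 0.7],
  [0, 0, -0.025, 0, 0.7],
  [0, 0, -0.03, 0, 0.7],
  [0, 0, -0.03, 0, 0.7],
  [0, 0, 0, 0, 0.7],
  [0, 0, 0, 0, 0.7],
])

```text
t: 20.23
ee_pos: [0.4573, -0.2026, 0.1861]
ee_rot: [2.256, 2.18, 0.003]
contact_force: [1.0, -0.2, -0.4]
finger_gap: 0.06
```

```bash
python3 -c "
from h import *
c=camera('scene');crop(c,190,90,390,275,'e1.png',4)
go(.528,-.271,.119)"
```

```text
t 20.28 q [-0.417  0.08  -0.194  1.296 -0.    -0.382] pos [ 0.4564 -0.2022  0.1844] yawx 88.02 gap 0.0598 F [-0.66 -0.94 -0.19]
tool shift [-0.0663  0.0738  0.0656] z axis [ 0.002 -0.001 -1.   ]
```

View pics/e1.png

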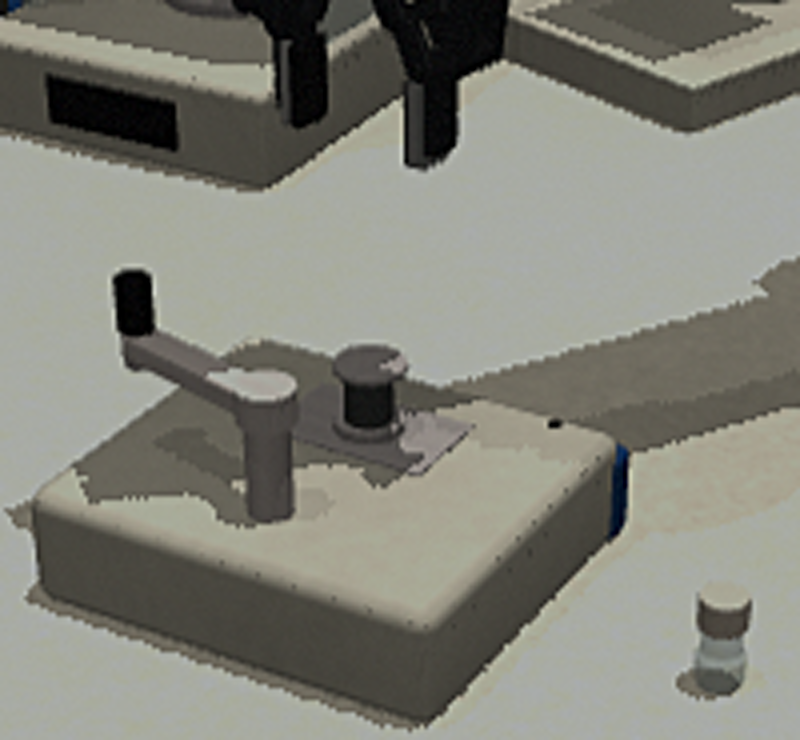

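The disc sits on the pedestal (crop 371,365), and the arm is still parked with its knob at crop (133,300). Moving over the knob.

Request:
drive_tool([
  [-0.011, 0.0123, 0, 0, 0.7],
  [-0.011, 0.0123, 0, 0, 0.7],
  [-0.011, 0.0123, 0, 0, 0.7],
  [-0.011, 0.0123, 0, 0, 0.7],
  [-0.011, 0.0123, 0, 0, 0.7],
  [-0.011, 0.0123, 0, 0, 0.7],
  [0, 0, 0.01, 0, 0.7],
  [0, 0, 0, 0, 0.7],
])

```text
t: 20.95
ee_pos: [0.5264, -0.2701, 0.1699]
ee_rot: [-2.256, -2.179, 0.002]
contact_force: [-0.6, 0.4, -2.1]
finger_gap: 0.06
```

Request:
drive_tool([
  [0, 0, 0, 0, 0.7],
  [0, 0, 0, 0, 0.7],
])

```text
t: 21.12
ee_pos: [0.5265, -0.2697, 0.1729]
ee_rot: [-2.258, -2.182, 0.001]
contact_force: [0.8, -0.1, -0.8]
finger_gap: 0.0597
```

```bash
python3 -c "
from h import *
c=camera('scene');crop(c,190,90,390,275,'e2.png',4)
go(.528,-.271,.119)"
```

```text
t 21.17 q [-0.473  0.258 -0.004  1.309  0.    -0.439] pos [ 0.5268 -0.2699  0.1734] yawx 88.04 gap 0.0597 F [-0.09  0.52  0.39]
tool shift [-0.0011  0.0013  0.0544] z axis [-0.001  0.    -1.   ]
```

View pics/e2.png

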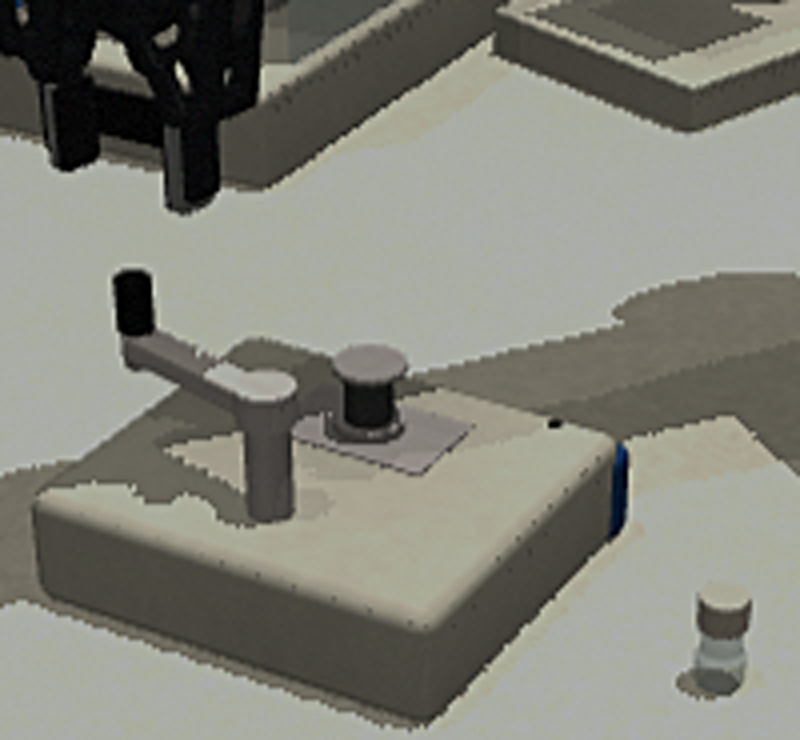

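The jaws straddle the knob column (crop 133). Descending and closing on the knob.

Request:
drive_tool([
  [-0.001, 0.001, 0.015, 0, 0.7],
  [0, 0, 0.015, 0, 0.7],
  [0, 0, 0.012, 0, 0.7],
  [0, 0, 0.007, 0, 0.7],
  [0, 0, 0.002, 0, 0.7],
  [0, 0, 0, 0, 0.7],
  [0, 0, 0, 0, 0.7],
])

```text
t: 21.75
ee_pos: [0.5287, -0.2716, 0.1234]
ee_rot: [2.259, 2.182, 0.001]
contact_force: [-0.1, -0.3, -0.1]
finger_gap: 0.0597
```

```bash
python3 -c "
from h import *
c=camera('scene');crop(c,190,90,390,275,'e3.png',4)
go(.528,-.271,.120)"
```

```text
t 21.8 q [-0.475  0.275 -0.093  1.202  0.    -0.44 ] pos [ 0.5289 -0.2717  0.1236] yawx 88.02 gap 0.0598 F [-0.13  0.79  0.47]
tool shift [ 0.0006 -0.0009  0.0036] z axis [ 0.001 -0.001 -1.   ]
```

View pics/e3.png

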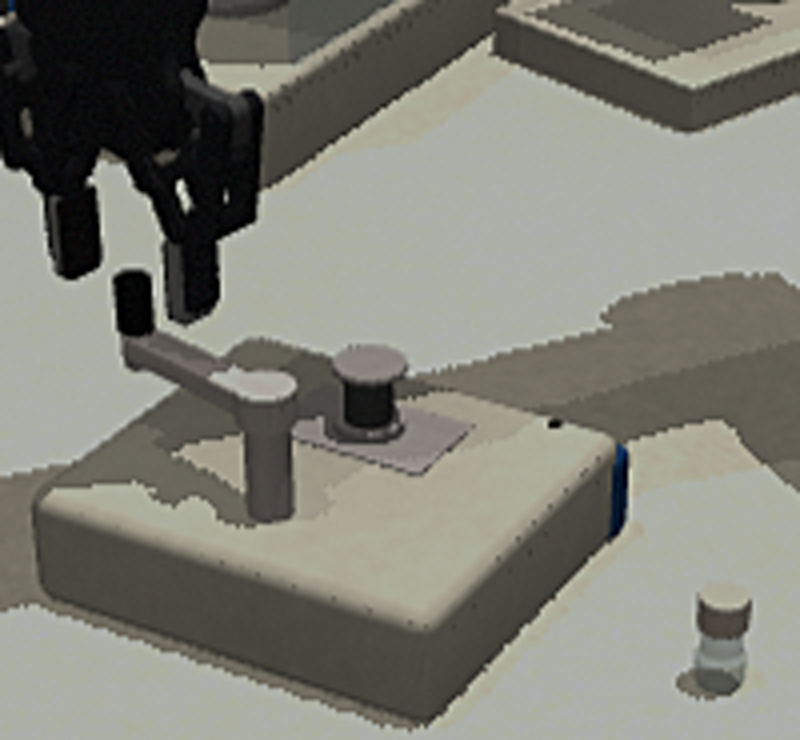

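Request:
drive_tool([
  [0, 0, 0.0015, 0, 0.7],
  [0, 0, 0, 0, 0],
  [0, 0, 0, 0, 0],
  [0, 0, 0, 0, 0],
  [0, 0, 0, 0, 0],
  [0, 0, 0, 0, 0],
  [0, 0, 0, 0, 0],
  [0, 0, 0, 0, 0],
], grip_force=25)

```text
t: 22.47
ee_pos: [0.5286, -0.2722, 0.1213]
ee_rot: [2.259, 2.181, -0.001]
contact_force: [-0.1, -4.5, 1.0]
finger_gap: 0.0144
```

```bash
python3 -c "
from h import *
c=camera('scene');crop(c,190,90,390,275,'e4.png',4)
go(.528,-.271,.120)"
```

```text
t 22.52 q [-4.750e-01  2.760e-01 -9.600e-02  1.198e+00 -1.000e-03 -4.400e-01] pos [ 0.5285 -0.2722  0.1213] yawx 88.0 gap 0.0145 F [-0.08 -6.04  0.61]
tool shift [ 0.0012 -0.0006  0.0013] z axis [ 0.    -0.001 -1.   ]
```

View pics/e4.png

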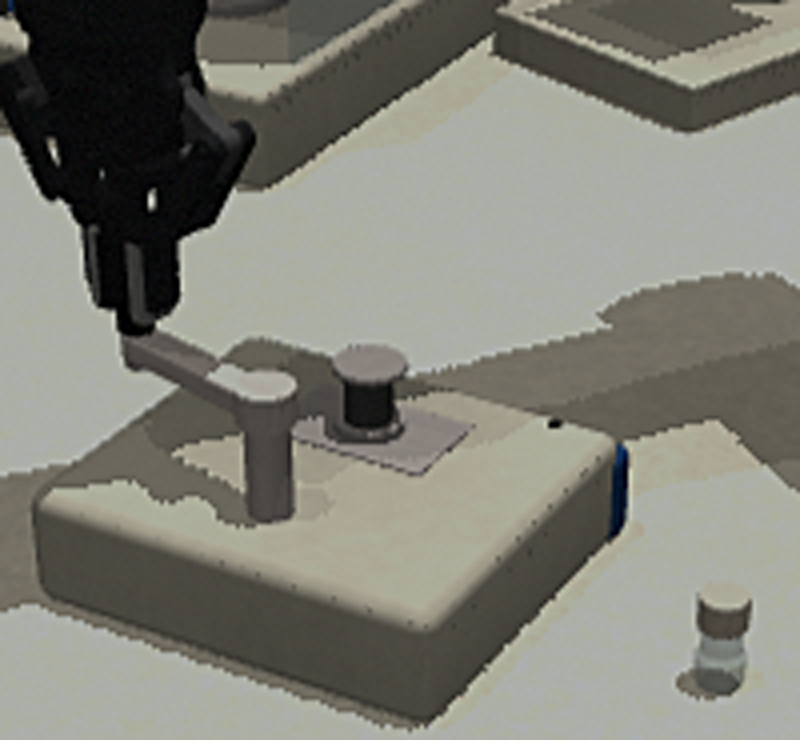

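```bash
python3 -c "
import numpy as np
a=np.radians(-95.7-np.linspace(0,77.35,25));p=.08*np.c_[np.cos(a),np.sin(a)];d=np.diff(p,axis=0)
x=np.array([.0349,.9994]);y=np.array([.9994,-.0349])
print(np.c_[d@x,d@y].round(4).tolist())"
```

```text
[[0.0004, -0.0045], [0.0007, -0.0044], [0.0009, -0.0044], [0.0012, -0.0043], [0.0014, -0.0043], [0.0016, -0.0042], [0.0019, -0.0041], [0.0021, -0.004], [0.0023, -0.0039], [0.0025, -0.0037], [0.0027, -0.0036], [0.0029, -0.0034], [0.0031, -0.0032], [0.0033, -0.0031], [0.0035, -0.0029], [0.0036, -0.0027], [0.0038, -0.0025], [0.0039, -0.0022], [0.004, -0.002], [0.0041, -0.0018], [0.0042, -0.0016], [0.0043, -0.0013], [0.0044, -0.0011], [0.0044, -0.0008]]
```

Request:
drive_tool([
  [0.0004, -0.0045, 0, 0, 0],
  [0.0007, -0.0044, 0, 0, 0],
  [0.0009, -0.0044, 0, 0, 0],
  [0.0012, -0.0043, 0, 0, 0],
  [0.0014, -0.0043, 0, 0, 0],
  [0.0016, -0.0042, 0, 0, 0],
  [0.0019, -0.0041, 0, 0, 0],
  [0.0021, -0.004, 0, 0, 0],
])

```text
t: 23.18
ee_pos: [0.4942, -0.2617, 0.1213]
ee_rot: [2.259, 2.18, -0.004]
contact_force: [-2.3, -8.6, 0.8]
finger_gap: 0.0145
```

Request:
drive_tool([
  [0, 0, 0, 0, 0],
  [0, 0, 0, 0, 0],
])

```text
t: 23.35
ee_pos: [0.4937, -0.2614, 0.1213]
ee_rot: [2.26, 2.18, -0.005]
contact_force: [-4.1, -7.4, 1.4]
finger_gap: 0.0146
```

```bash
python3 -c "
from h import *
c=camera('scene');crop(c,190,90,390,275,'e5.png',4)
go(.528,-.271,.120)"
```

```text
t 23.4 q [-0.485  0.21  -0.18   1.18  -0.003 -0.449] pos [ 0.4938 -0.2614  0.1213] yawx 87.95 gap 0.0145 F [-3.64 -7.25  1.76]
tool shift [-0.0083  0.0345  0.0012] z axis [-0.001 -0.003 -1.   ]
```

View pics/e5.png

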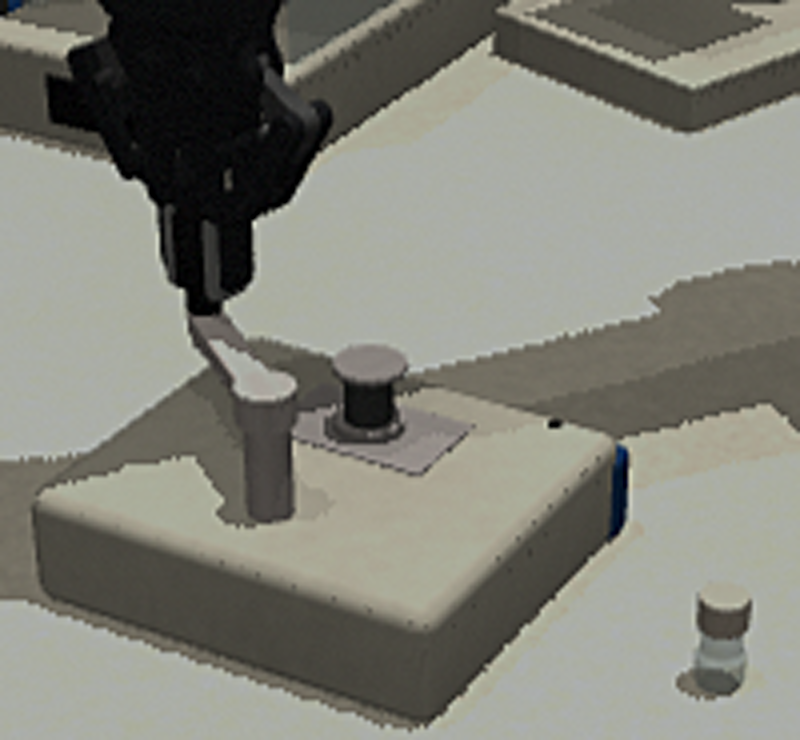

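The arm turns with the knob and the disc is undisturbed. Carrying on round the arc.

Request:
drive_tool([
  [0.0017, -0.0041, 0, 0, 0],
  [0.0021, -0.0039, 0, 0, 0],
  [0.0024, -0.0037, 0, 0, 0],
  [0.0029, -0.0034, 0, 0, 0],
  [0.0031, -0.0032, 0, 0, 0],
  [0.0033, -0.0031, 0, 0, 0],
  [0.0035, -0.0029, 0, 0, 0],
  [0.0036, -0.0027, 0, 0, 0],
])

```text
t: 24.07
ee_pos: [0.4661, -0.2387, 0.1212]
ee_rot: [2.262, 2.18, -0.011]
contact_force: [-11.5, -11.4, 4.8]
finger_gap: 0.015
```

Request:
drive_tool([
  [0.0038, -0.0025, 0, 0, 0],
  [0.0039, -0.0022, 0, 0, 0],
  [0.004, -0.002, 0, 0, 0],
  [0.0041, -0.0018, 0, 0, 0],
  [0.0042, -0.0016, 0, 0, 0],
])

```text
t: 24.48
ee_pos: [0.4559, -0.2172, 0.121]
ee_rot: [-2.26, -2.179, 0.009]
contact_force: [-5.9, -3.6, 5.0]
finger_gap: 0.0147
```

Request:
drive_tool([
  [0.0043, -0.0013, 0, 0, 0],
  [0.0044, -0.0011, 0, 0, 0],
  [0.003, -0.0008, 0, 0, 0],
  [0, 0, 0, 0, 0],
])

```text
t: 24.82
ee_pos: [0.4541, -0.2038, 0.121]
ee_rot: [-2.258, -2.181, 0.003]
contact_force: [-7.2, -1.3, 4.8]
finger_gap: 0.0148
```

```bash
python3 -c "
from h import *
c=camera('scene');crop(c,190,90,390,275,'e6.png',4)
go(.458,-.2013,.120)"
```

```text
t 24.87 q [-4.210e-01  1.010e-01 -3.100e-01  1.163e+00 -1.000e-03 -3.870e-01] pos [ 0.4542 -0.2039  0.121 ] yawx 88.01 gap 0.0148 F [-7.61 -2.14  5.91]
tool shift [0.0027 0.0038 0.001 ] z axis [-0.003  0.    -1.   ]
```

View pics/e6.png

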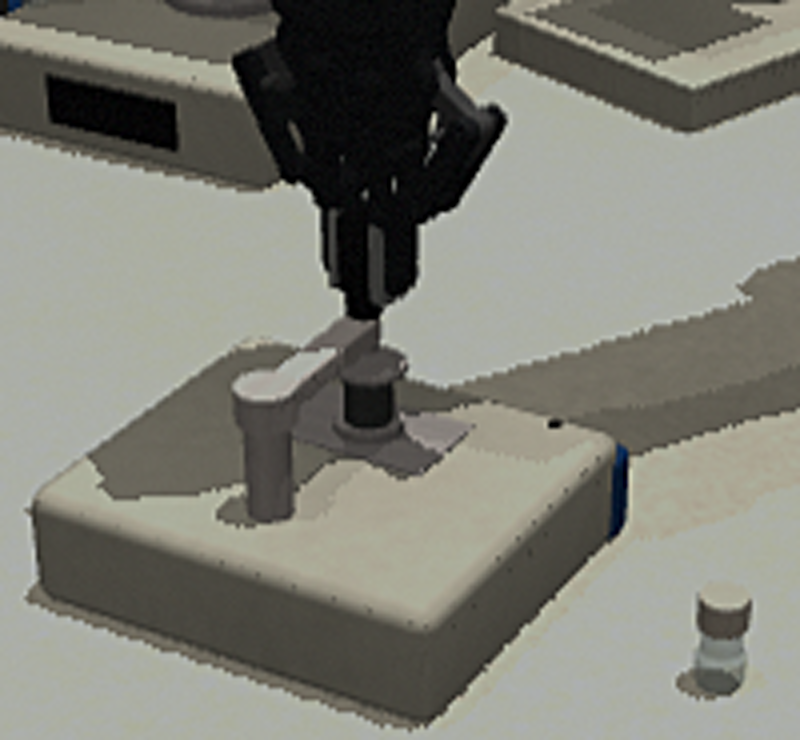

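The foot is nearly over the disc. Small steps to the stop, watching the sideways force.

Request:
drive_tool([
  [0.0015, 0.0005, 0, 0, 0],
  [0, 0, 0, 0, 0],
])

```text
t: 25.03
ee_pos: [0.4542, -0.2025, 0.121]
ee_rot: [-2.257, -2.18, 0.005]
contact_force: [-9.7, -0.9, 7.3]
finger_gap: 0.0144
```

Request:
drive_tool([
  [0.0015, 0, 0, 0, 0],
  [0, 0, 0, 0, 0],
])

```text
t: 25.2
ee_pos: [0.4542, -0.2023, 0.121]
ee_rot: [-2.259, -2.181, 0.009]
contact_force: [-9.7, -7.0, 4.7]
finger_gap: 0.0146
```

Request:
drive_tool([
  [0.0015, 0, 0, 0, 0],
  [0, 0, 0, 0, 0],
])

```text
t: 25.37
ee_pos: [0.4542, -0.2022, 0.121]
ee_rot: [2.261, 2.18, -0.012]
contact_force: [-10.2, -11.1, 4.5]
finger_gap: 0.0148
```

The stop is reached: y stays at -0.2022 while the force builds to 11 N. Easing slightly, opening, rising.

Request:
drive_tool([
  [-0.001, 0.001, 0, 0, 0],
  [0, 0, 0, 0, 0.3],
  [0, 0, 0, 0, 0.4],
  [0, 0, 0, 0, 0.5],
  [0, 0, 0, 0, 0.5],
  [0, 0, 0, 0, 0.5],
  [0, 0, 0, 0, 0.5],
])

```text
t: 25.95
ee_pos: [0.458, -0.2008, 0.121]
ee_rot: [-2.259, -2.183, -0.0]
contact_force: [0.3, 0.3, -0.2]
finger_gap: 0.0426
```

Request:
drive_tool([
  [0, 0, -0.008, 0, 0.5],
  [0, 0, -0.016, 0, 0.5],
  [0, 0, -0.025, 0, 0.5],
  [0, 0, -0.03, 0, 0.5],
  [0, 0, -0.03, 0, 0.5],
  [0, 0, -0.02, 0, 0.5],
  [0, 0, 0, 0, 0.5],
  [0, 0, 0, 0, 0.5],
])

```text
t: 26.62
ee_pos: [0.4586, -0.2013, 0.2516]
ee_rot: [2.257, 2.181, 0.002]
contact_force: [0.6, -0.3, -0.4]
finger_gap: 0.0429
```

```bash
python3 -c "
from h import *
go(.458,-.2013,.2)
c=camera('scene');crop(c,190,110,350,240,'f1.png',5)
b=c['image'][:,:,::-1];cv2.imwrite('pics/f1full.png',b)
plane(c,277,292,172,190,.0865,.092)
go(.458,-.2013,.2)"
```

```text
t 26.62 q [-0.414  0.078 -0.048  1.441  0.    -0.379] pos [ 0.4586 -0.2013  0.2516] yawx 88.03 gap 0.0429 F [ 0.6  -0.35 -0.44]
tool shift [ 0.     -0.0008  0.0516] z axis [ 0.003 -0.001 -1.   ]
n pts 84 centre [ 0.4592 -0.1952  0.0878] bounds [ 0.4413 -0.2067  0.0866] [ 0.4763 -0.1841  0.0894] normal [ 0.005 -0.013  1.   ] rms 0.00064
t 26.67 q [-0.414  0.079 -0.05   1.441  0.    -0.379] pos [ 0.458  -0.201   0.2502] yawx 88.03 gap 0.0427 F [ 0.95 -0.23 -0.32]
tool shift [-0.0003 -0.0001  0.0502] z axis [ 0.001 -0.    -1.   ]
```

View pics/f1.png

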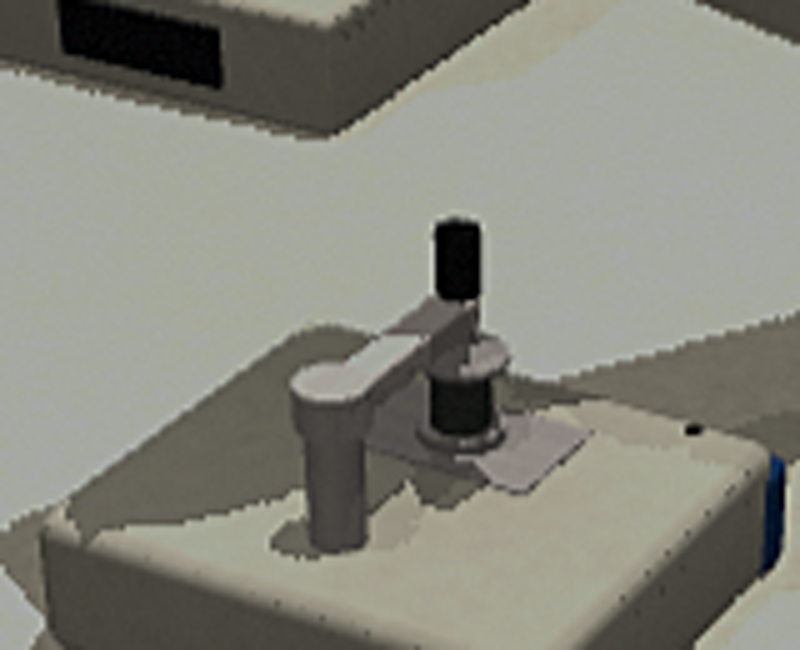

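View pics/f1full.png

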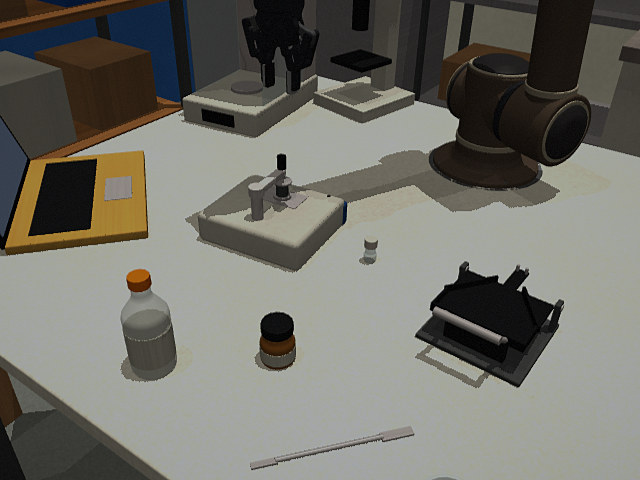

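```bash
python3 -c "
from h import *
c=camera('scene')
k=ray(c,190+458/5-.4,110+224/5-.4,.137);print('knob',k)
d=ray(c,190+461/5-.4,110+349/5-.4,.089)
p=np.array([.5375,-.189]);print('ang from ped',np.degrees(np.arctan2(*(k[:2]-p)[::-1])-np.arctan2(-.2003+.189,.4595-.5375)))
print(proj(c,[.4595,-.2003,.137]))"
```

```text
knob [ 0.45810913 -0.20155021  0.137     ]
ang from ped 0.7398638919591034
(np.float64(281.2704544689237), np.float64(154.88086630498276))
```

The knob stands over the pedestal to within about 1 mm (under 1 degree). The disc is flat, the tray level, and the gripper well clear. Handing in.

```bash
python3 -c "
from cell import *
print(hand_in()); s=state(); print(s['t'],s['contact_force'])"
```

```text
the job is handed in; nothing more can be done
None
the job is handed in; nothing more can be done
```

The job is done and handed in at about 27 s of the 67 s allowed; `hand_in()` gives no verdict, so the points below are from my own last checks.

**What I did**
- I gripped the tray bar and tipped the tray to about 0.3 rad, so the disc slid home against the pins. Then I lowered the tray level and let go.
- I picked the disc out of the spout by its left and right edges. I set it on the pedestal, touching down at the height I had predicted.
- I gripped the press knob and swung the arm round until it met its stop, then released it and rose clear.

**Last checks**
- **Disc:** the depth image shows it flat, with its normal about 0.01 rad from vertical and its top near 88 mm. It was centred within about 1 mm right after release, and the part still visible under the arm has not moved.
- **Press arm:** the knob stands within about 1 mm of the pedestal centre, under 1° off.
- **Tray, vial and jar:** in the last picture the tray looks level and empty, and the vial and jar are at the same places as in the first picture.
- **Gripper:** it was about 11 cm above the knob and touching nothing.

**Disagreements:** the two cameras differed by 1.5–2 mm in sideways position, up to 5 mm in x on the disc in the spout. I therefore placed the disc by comparing it with the pedestal mainly in one view. No check failed.

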